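Sort the cartons, tare the dial scale and call the runner

TASK

Sort the cartons lying on the packing bench: every brown kraft carton goes into the steel weigh pan of the dial scale, every white carton into the grey tote. Then tare the loaded scale: turn the black bezel knob until its white zero mark lines up with the dial's hand, and last push the call lever all the way over, away from the robot, to call the runner. Leave the tape roll, the label roll and the hand scanner where they are.

Things in the scene. Friction and masses are not known exactly. Their poses are not given: they have to be found in the camera images.
- kraft1: brown kraft cardboard carton, low and wide: 70 (own x) x 48 (own y) x 38 (own z) mm, 0.24 to 0.38 kg; origin at the centre of its underside. May be absent in a run.
- kraft2: brown kraft cardboard carton, low and wide: 70 (own x) x 48 (own y) x 38 (own z) mm, 0.24 to 0.38 kg; origin at the centre of its underside. May be absent in a run.
- kraft3: brown kraft cardboard carton, low and wide: 70 (own x) x 48 (own y) x 38 (own z) mm, 0.24 to 0.38 kg; origin at the centre of its underside. May be absent in a run.
- white1: white carton, tall and narrow: 60 (own x) x 42 (own y) x 62 (own z) mm, 0.13 to 0.2 kg; origin at the centre of its underside. May be absent in a run.
- white2: white carton, tall and narrow: 60 (own x) x 42 (own y) x 62 (own z) mm, 0.13 to 0.2 kg; origin at the centre of its underside. May be absent in a run.
- white3: white carton, tall and narrow: 60 (own x) x 42 (own y) x 62 (own z) mm, 0.13 to 0.2 kg; origin at the centre of its underside. May be absent in a run.
- pan: steel weigh pan of the dial scale, an open tray whose floor measures 240 (own x) x 130 (own y) mm inside, walls 5 mm thick and 29 mm high above the floor; origin at the centre of its inner floor, z up. It rides on a spring and sinks by up to 16 mm under load (about 1 mm per 0.1 kg). The floor is about 57 mm above the table when empty.
- tote: shallow grey plastic tote fixed to the table, outside 260 (own x) x 180 (own y) x 55 (own z) mm, walls and floor 5 mm thick; origin at the centre of its underside.
- scale: grey base of the dial scale, fixed to the table; origin on the table under the pan's centre. The dial head (150 x 150 mm, face 50 mm above the table) stands 205 mm from the pan's centre towards the base's own -x, on the robot's side. Scale and tote may change sides of the table.
- pointer (a joint): angle of the dial's dark hand about the dial axis (vertical), rad: 0 points along the scale's own +x (towards the pan), and grows clockwise seen from above as the pan is loaded, about 0.15 rad per N. 0 with the pan empty. The hand lies flat under the bezel and shows beyond its rim; it turns freely and is moved only by the load.
- bezel (a joint): angle of the black bezel knob on the same axis, rad: 0 has its white zero mark along the scale's own +x, and grows clockwise seen from above; range -1.3 to 3.0. Stays where it is left (friction about 0.05 N m). The dial reads zero when bezel equals pointer.
- bezel_grip (a point): point on the dial axis at the middle of the bezel's grip bar, 86 mm above the table. Black disc 92 mm across with its top 65 mm above the table, and on it an upright grip bar 70 mm long, 16 mm wide and 31 mm high (top 96 mm above the table), along the direction of the zero mark. The bar is white-lined on top on its mark's half.
- bezel_mark (a point): the white zero mark of the bezel, extended to 50 mm from the dial axis, 56 mm above the table; turns with the bezel.
- pointer_tip (a point): point on the dark hand 50 mm from the dial axis, just outside the bezel's rim; the hand reaches to 66 mm from the axis.
- call_base: grey block of the runner-call lever, fixed to the table between robot and cartons, 70 x 50 x 25 mm, with the lever's pivot 22 mm above the table over its centre; origin at the centre of its underside. The lever leans to the block's own -x (towards the robot) when off.
- call (a joint): angle of the call lever, rad: 0 is off (leaning towards the robot, 0.5 rad from upright), 1.0 is fully over (leaning away from the robot). Stays where it is left.
- call_tip (a point): top end of the call lever, moves with it; centre of a black ball 26 mm across on an 80 mm steel stick, about 92 mm above the table at either end of the swing and 102 mm midway; light to push (about 1 N).
- tape: bystander: loose roll of brown tape lying flat, 100 mm across, 48 mm high; origin at the centre of its underside.
- scanner: bystander: loose hand scanner, about 190 mm long, 60 mm wide and 35 mm high; origin on its underside.
- labels: bystander: loose roll of white labels, 84 mm across, 60 mm high, standing on the robot's side of the tote; origin at the centre of its underside.

How it is judged:
By the outcome, as a careful person would: the job done as asked, in the order asked, and still so for the second after the job is handed in, with the robot touching nothing.
Of kraft1, kraft2, kraft3, white1, white2, white3 only 4 to 6 are there at a start; the rules pass over those that are not, and their reading is None.
At some moment in a run one of kraft1, kraft2, kraft3, white1, white2, white3 may be knocked a few centimetres aside while the robot is not near it.
Once in a run the grip may slacken for a moment while it holds something.
It also fails if it takes over 210 s, if anything falls off the work surface, if the arm or the gripper's body presses on something with over 40 N, if the wrist force passes 120 N, or if a joint passes its speed limit or range.

ROBOT

A 6-joint arm with a two-finger parallel gripper is mounted at the origin on the work surface. World frame = base frame: x ahead of the robot, y to its left, z up, the work surface at z = 0. Lengths are in m, angles in rad, forces in N, time in s.
With the tool pointing down it reaches from about 0.35 to 0.975 m from the base axis. Payload 4.9 kg.
Tool frame: the origin (TCP) lies at the very end of the fingers, on their centre line; the grasp point (between the pads) lies 19 mm behind it (manip.tcp_to_grasp is the distance from the TCP to the grasp point, in m); z points along the fingers, y is the direction in which the jaws open and shut (so a half turn about z gives the same grasp; the last joint's range is limited). The gripper opens to 85 mm and grips with 20 to 120 N. Pads are 22 mm wide; open, the fingers measure 114 mm over their backs; the gripper's body (76 mm by 85 mm) begins 54 mm behind the grasp point. The pads swing forward as they close: fully open they stand 13 mm farther back than shut.
Start: joints at [1.129, 0.053, 1.613, -0, 1.476, -0.119], TCP at [0.198, 0.593, 0.231] pointing down, gripper open.
Joint ranges: [-3.01, 3.01], [-1.01, 2.22], [0.06, 2.58], [-1.02, 4.17], [0.09, 2.62], [-3.14, 3.14]. Speed limits (rad/s): [2.57, 2.57, 3.14, 3.14, 3.14, 3.14].

INTERFACE

Orientations are given as a unit quaternion [w, x, y, z].
In Python, from plant import sensors, cams, job, finder, manip gives the robot as it stands.
- The arm moves only by the shell command python3 -m pendant 'ROWS'. ROWS is JSON, a list of rows, each an object of numbers: "wx", "wy", "wz": the turn, a rotation vector about the tool's x, y, z in degrees; "dx", "dy", "dz": the shift along the tool's x, y, z in m; "hand": the gripper's target within -1 to 1 (fully open at 1, half-way at 0, shut at -1). A call has 1 to 20 rows; each row is the pose to reach, as a shift and turn from the pose commanded when the call began, along the tool's axes at that moment; what a row does not reach only later rows make up. A row lasts 1/12 s, in which the tool goes at most 41.7 mm and 7.16 degrees, less where a joint would pass 70% of its speed; a pose out of reach is approached as far as the arm can. A call with a gripper value outside its range is refused whole. The fingers move at their own pace and stop on an object; the grip force is fixed at half the most. Time passes only in rows, so rows that repeat a pose let the fingers close. It gives the time, the measured TCP pose, the force and the opening at its end, in the units of the state.
- sensors.state(): the state, without advancing time (a new reading comes with each control period).
- cams.grab_frame(name): name is "scene" or "side" or "wrist"; returns (picture, depth): 420x560x3 uint8, red, green, blue; 420x560 float32, m along the optical axis (not along the pixel's ray), 0 where there is no reading.
- cams.calibration(name): a dict with "fov_y" (degrees; the focal length in pixels is half the picture's height over the tangent of half this angle, whatever the lens; pixels are square), "cx", "cy" (the principal point, pixels), "k1" (the pictures are not rectified: a ray, as slopes to the right and down, at radius r is drawn at 1 + k1 r^2 times it, then the intrinsics apply), "pose" (4x4, takes a point from camera to world coordinates); the wrist camera has in their place "hand_eye" (4x4, takes a point from camera to tool coordinates, whose origin is the TCP and whose axes are the flange's). Camera axes: x right, y down, z forward; pixel columns grow to the right and rows downward; lengths in m; the calibration is good to about 2 mm. A picture is of the moment at which its call begins: read the wrist's pose just before it. calibration takes no time and is no camera call.
- job.job_done(): hands the job in, once; it reports no verdict.
Trained networks look in the newest picture that a camera, given by its name, has taken for a name from the list of things; names that differ only in an ending like _2 or _b are one class to them, and where a whole thing is asked for, a point or a joint stands for the part that bears it (a point fixed in the world has none). Each returns a list of dicts, best first, with "score" (0 to 1); they miss things now and then, are a little off and sometimes report something else, mostly with a low value. They report only what shows in the picture. A call takes as long as a camera call.
- finder.look_for(camera, thing): "position" ([x, y, z] in m, in world coordinates, good to about 4 mm: the middle of the surface that is visible of it).
The state is a dict: "time": time; "joint_pos": joint angles; "joint_vel": joint speeds; "joint_efforts": joint torques, N m; "tool_pos": TCP position; "tool_rot": TCP orientation; "contact_force": force on the tool from outside, world axes, zero at the start; "ft_torque": the same for the moment, N m; "gripper_width": opening from 0.0 (shut) to 1.0 (fully open).
Only numpy, scipy, OpenCV 4.12 (cv2) and the standard library are available. Lean on these libraries where they do the work, as an engineer would, in place of code of your own. Each camera call takes 0.05 s, during which the arm holds its last target. There are 200 camera calls.

## Working session

There is one attempt and no reset: what is moved stays moved. The work goes in short steps, Python scripts to look and compute and a shell command to move; the robot and the scene stay as the last step left them, time stands still between calls to the robot, and variables do not carry over. Pictures are saved under pics/ and viewed, about 12 in all and at most 16, crops included, and the job is handed in when it is done.

```bash
ls; mkdir -p pics; python3 - <<'E'
from plant import sensors,cams,manip
import cv2,numpy as np
for n in("scene","side"):
    im,d=cams.grab_frame(n); cv2.imwrite(f"pics/{n}0.png",im[:,:,::-1]); np.savez(f"{n}0.npz",im=im,d=d)
    c=cams.calibration(n); print(n,c)
print(cams.calibration("wrist")); print(sensors.state()); print([a for a in dir(manip) if a[0]!='_'])
E
```

```text
pics
scene {'fov_y': 47.16075898582582, 'cx': 274.3698816633318, 'cy': 207.73545209425546, 'k1': -0.1458620663515519, 'pose': array([[ 0.51690759,  0.44893309, -0.72887971,  1.53912964],
       [ 0.85603646, -0.27391527,  0.43837428, -0.57402698],
       [-0.00285056, -0.85054659, -0.52589197,  0.78847645],
       [ 0.        ,  0.        ,  0.        ,  1.        ]])}
side {'fov_y': 43.87031750892044, 'cx': 278.7048507314911, 'cy': 207.6621431074037, 'k1': 0.06646937961068597, 'pose': array([[ 0.94527125, -0.25586311,  0.20247553,  0.33348751],
       [-0.32625118, -0.73216607,  0.59790719, -0.69566706],
       [-0.00473668, -0.63124236, -0.77557117,  1.00528437],
       [ 0.        ,  0.        ,  0.        ,  1.        ]])}
{'fov_y': 63.484471328964, 'cx': 282.4473937538623, 'cy': 211.193020912029, 'k1': -0.017190781852270624, 'hand_eye': array([[ 1.75448993e-04, -9.66017210e-01, -2.58477697e-01,
         6.55677476e-02],
       [ 9.99999569e-01,  4.05210868e-04, -8.35630139e-04,
        -1.37612366e-03],
       [ 9.11971067e-04, -2.58477439e-01,  9.66016864e-01,
        -1.43730150e-01],
       [ 0.00000000e+00,  0.00000000e+00,  0.00000000e+00,
         1.00000000e+00]])}
{'time': 0.1, 'joint_pos': array([ 1.12904549e+00,  5.33189147e-02,  1.61413600e+00,  1.82505933e-05,
        1.47602110e+00, -1.18972743e-01]), 'joint_vel': array([ 0.00030402, -0.0012197 , -0.00222567,  0.00064539,  0.00057138,
       -0.0008539 ]), 'joint_efforts': array([ 3.07174187e-04, -3.94900632e+01, -3.71364033e+01, -1.35893679e-04,
        3.87581866e-03,  5.66224699e-06]), 'tool_pos': array([0.197989  , 0.592221  , 0.23018092]), 'tool_rot': array([-2.69295636e-04,  1.60690147e-01,  9.87004453e-01, -9.02401737e-04]), 'contact_force': array([ 0.02485379, -0.21310599,  0.0993183 ]), 'ft_torque': array([-0.0584665 ,  0.0422841 ,  0.03898754]), 'gripper_width': 0.9988732789706564}
['IKError', 'tcp_to_grasp']
```

```bash
cat > h.py <<'E'
import numpy as np,cv2
from plant import sensors,cams,finder,manip
from scipy.spatial.transform import Rotation as R
def rot(q): return R.from_quat([q[1],q[2],q[3],q[0]]).as_matrix()
def intr(c,shape=(420,560)):
    f=shape[0]/2/np.tan(np.radians(c['fov_y']/2)); return np.array([[f,0,c['cx']],[0,f,c['cy']],[0,0,1]]),np.array([c['k1'],0,0,0,0.])
def grab(n):
    s=sensors.state(); im,d=cams.grab_frame(n); c=cams.calibration(n)
    if n=="wrist":
        T=np.eye(4);T[:3,:3]=rot(s['tool_rot']);T[:3,3]=s['tool_pos'];P=T@c['hand_eye']
    else: P=c['pose']
    return im,d,c,P
def cloud(im,d,c,P):
    K,D=intr(c);v,u=np.mgrid[:420,:560]
    r=cv2.undistortPoints(np.stack([u,v],-1).reshape(-1,1,2).astype(float),K,D).reshape(420,560,2)
    X=np.dstack([r*d[...,None],d])@P[:3,:3].T+P[:3,3]; X[d<=0]=np.nan
    return X
def proj(c,P,X):
    K,D=intr(c);Q=np.linalg.inv(P);return cv2.projectPoints(np.array(X,float).reshape(-1,1,3),cv2.Rodrigues(Q[:3,:3])[0],Q[:3,3],K,D)[0].reshape(-1,2)
def ortho(clouds,x0=.1,x1=1.0,y0=-.6,y1=.6,s=.002,zmax=.16):
    # image: up=+x, left=+y
    H=int((x1-x0)/s);W=int((y1-y0)/s);o=np.zeros((H,W,3),np.uint8);z=np.full((H,W),np.nan)
    A=np.concatenate([X.reshape(-1,3) for _,X in clouds]);C=np.concatenate([i.reshape(-1,3) for i,_ in clouds])
    k=np.isfinite(A[:,0])&(A[:,2]<zmax);A=A[k];C=C[k];i=np.argsort(A[:,2]);A=A[i];C=C[i]
    r=((x1-A[:,0])/s).astype(int);q=((y1-A[:,1])/s).astype(int);k=(r>=0)&(r<H)&(q>=0)&(q<W)
    o[r[k],q[k]]=C[k];z[r[k],q[k]]=A[k,2];return o,z
E
python3 - <<'E'
from h import *
cl=[]
for n in("scene","side"):
    f=np.load(n+"0.npz");c=cams.calibration(n);cl.append((f['im'],cloud(f['im'],f['d'],c,c['pose'])))
o,z=ortho(cl);o=o[:,:,::-1].copy()
for x in np.arange(.2,1,.1): cv2.putText(o,"%.1f"%x,(0,int((1-x)/.002)),0,.35,(0,255,0));cv2.line(o,(0,int((1-x)/.002)),(8,int((1-x)/.002)),(0,255,0))
for y in np.arange(-.5,.6,.1): cv2.putText(o,"%.1f"%y,(int((.6-y)/.002),445),0,.35,(0,255,0));cv2.line(o,(int((.6-y)/.002),450),(int((.6-y)/.002),442),(0,255,0))
cv2.imwrite("pics/o0.png",o)
for n in("scene","side"):
  for t in["kraft1","white1","tape","scanner","labels","pan","tote","bezel_grip","bezel_mark","pointer_tip","call_tip","call_base"]:
    print(n,t,[(np.round(e["position"],3).tolist(),round(e["score"],2)) for e in finder.look_for(n,t) if e["score"]>.3])
E
```

```text
scene kraft1 [([0.575, 0.094, 0.035], 0.79), ([0.571, -0.104, 0.033], 0.72), ([0.68, -0.112, 0.041], 0.61), ([0.802, -0.166, 0.029], 0.53)]
scene white1 [([0.705, -0.011, 0.048], 0.85), ([0.569, -0.106, 0.033], 0.62)]
scene tape [([0.81, 0.029, 0.031], 0.82)]
scene scanner [([0.803, -0.167, 0.029], 0.68)]
scene labels [([0.374, -0.314, 0.056], 0.6)]
scene pan [([0.573, 0.275, 0.061], 0.59)]
scene tote [([0.555, -0.292, 0.01], 0.71)]
scene bezel_grip [([0.572, -0.107, 0.033], 0.73), ([0.372, 0.252, 0.068], 0.67)]
scene bezel_mark [([0.374, 0.254, 0.074], 0.66), ([0.701, -0.011, 0.049], 0.56)]
scene pointer_tip [([0.376, -0.315, 0.052], 0.51)]
scene call_tip []
scene call_base [([0.454, 0.016, 0.025], 0.88), ([0.424, 0.019, 0.081], 0.39)]
side kraft1 [([0.661, -0.114, 0.04], 0.95), ([0.555, -0.113, 0.038], 0.93), ([0.557, 0.093, 0.035], 0.81)]
side white1 [([0.68, -0.014, 0.056], 0.96)]
side tape [([0.795, 0.027, 0.037], 0.84), ([0.44, 0.012, 0.022], 0.32)]
side scanner [([0.786, -0.166, 0.027], 0.86)]
side labels [([0.356, -0.321, 0.056], 0.62)]
side pan [([0.569, 0.281, 0.056], 0.91)]
side tote [([0.562, -0.29, 0.004], 0.66), ([0.362, 0.249, 0.062], 0.43)]
side bezel_grip [([0.365, 0.248, 0.066], 0.84)]
side bezel_mark [([0.361, 0.245, 0.069], 0.6), ([0.563, 0.096, 0.041], 0.39)]
side pointer_tip []
side call_tip [([0.414, 0.014, 0.092], 0.58)]
side call_base [([0.794, 0.025, 0.038], 0.73), ([0.437, 0.012, 0.025], 0.71), ([0.36, 0.251, 0.063], 0.68)]
```

View pics/scene0.png

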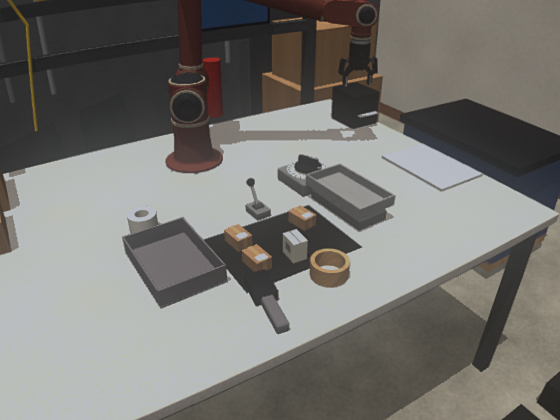

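View pics/o0.png

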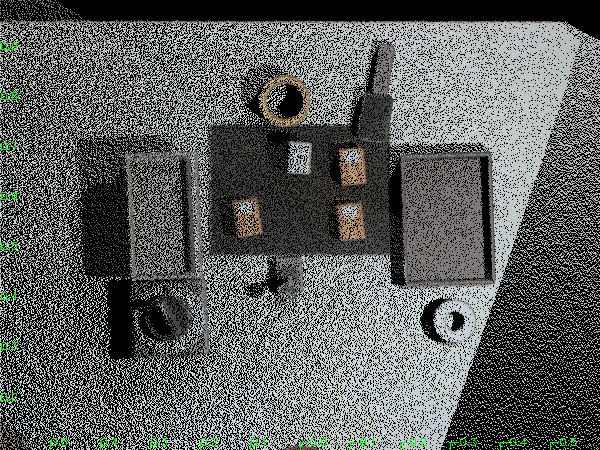

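```bash
cat >> h.py <<'E'
def tops(X,im):
    """rect fits of carton tops: (kind,x,y,yaw_deg of long side,size)"""
    out=[]
    hs=cv2.cvtColor(im,cv2.COLOR_RGB2HSV)
    for kind,h,L,W in(("kraft",.038,.070,.048),("white",.062,.060,.042)):
        m=(abs(X[...,2]-h)<.008)&(X[...,0]>.46)&(X[...,0]<.78)&(X[...,1]>-.19)&(X[...,1]<.19)
        m=cv2.morphologyEx(m.astype(np.uint8),cv2.MORPH_OPEN,np.ones((2,2)))
        n,l,st,_=cv2.connectedComponentsWithStats(m)
        for i in range(1,n):
            if st[i,4]<60: continue
            p=X[l==i][:,:2];z=np.median(X[l==i][:,2]);(a,b),(w,hh),t=cv2.minAreaRect((p*1000).astype(np.float32))
            if w<hh: t+=90
            t=(t+90)%180-90
            out.append((kind,round(a/1000,4),round(b/1000,4),round(z,3),round(t,1),round(max(w,hh)),round(min(w,hh)),st[i,4]))
    return out
def go(*W,s=None):
    """W: (x,y,z,yaw deg of tool y [mod 180]) -> tool-frame deltas"""
    s=s or sensors.state();M=rot(s['tool_rot']);p=s['tool_pos'];y0=np.degrees(np.arctan2(M[1,1],M[0,1]))
    print("pos",np.round(p,4),"yaw",round(y0,1),"tilt",np.round(M[:,2],3))
    for x,y,z,a in W:
        d=M.T@(np.array([x,y,z])-p);r=(a-y0+90)%180-90
        wz=M.T@np.array([0,0,1.])*r
        print((x,y,z,a),"dx %.3f dy %.3f dz %.3f wz %.1f"%(*d,wz[2]))
E
python3 - <<'E'
from h import *
for n in("scene","side"):
    f=np.load(n+"0.npz");c=cams.calibration(n);X=cloud(f['im'],f['d'],c,c['pose'])
    for t in tops(X,f['im']): print(n,t)
    # pan / tote walls
    for nm,(a,b,e,g),(z0,z1) in(("pan",(.40,.75,.18,.40),(.075,.095)),("tote",(.40,.75,-.42,-.17),(.048,.06)),("bez",(.28,.45,.15,.34),(.085,.105)),("ball",(.36,.46,-.04,.07),(.085,.12)),("panfloor",(.50,.65,.24,.31),(.03,.07))):
        m=(X[...,0]>a)&(X[...,0]<b)&(X[...,1]>e)&(X[...,1]<g)&(X[...,2]>z0)&(X[...,2]<z1)
        p=X[m]; print(n,nm,m.sum(),np.round(np.median(p,0),3),cv2.minAreaRect((p[:,:2]*1000).astype(np.float32)))
go((.62,-.03,.30,90))
E
```

```text
scene ('kraft', 0.5564, 0.1153, np.float64(nan), -60.7, 95, 60, np.int32(286))
scene ('kraft', 0.5578, -0.0894, np.float64(nan), -85.2, 75, 71, np.int32(336))
scene ('kraft', 0.6949, 0.0074, np.float64(0.036), 70.8, 69, 55, np.int32(124))
scene ('kraft', 0.6691, -0.0912, np.float64(nan), -84.1, 77, 67, np.int32(391))
scene ('kraft', 0.7665, 0.045, np.float64(0.034), 69.5, 52, 15, np.int32(85))
scene ('kraft', 0.7467, -0.1358, np.float64(nan), -74.4, 98, 56, np.int32(357))
scene ('white', 0.6867, 0.0237, np.float64(nan), -85.0, 96, 62, np.int32(281))
scene pan 888 [0.584 0.27  0.084] ((548.7235717773438, 271.3199157714844), (296.48309326171875, 146.42584228515625), 2.530966281890869)
scene tote 839 [ 0.594 -0.296  0.054] ((547.6634521484375, -295.93280029296875), (296.68780517578125, 181.00868225097656), 1.8994553089141846)
scene bez 161 [0.382 0.263 0.091] ((390.3533630371094, 271.23931884765625), (117.14025115966797, 130.84896850585938), 0.7598866820335388)
scene ball 57 [0.419 0.016 0.1  ] ((416.1117858886719, 16.616968154907227), (25.367372512817383, 18.5220947265625), 39.74885177
[... 797 characters left out ...]
.37088012695312), 2.319709300994873)
side tote 1453 [ 0.557 -0.317  0.054] ((561.0084838867188, -296.08624267578125), (261.640380859375, 183.77540588378906), 2.1062450408935547)
side bez 247 [0.37  0.258 0.093] ((389.9691162109375, 266.14776611328125), (117.65082550048828, 136.7877655029297), 1.0273510217666626)
side ball 109 [0.41  0.013 0.1  ] ((410.39404296875, 17.49803352355957), (21.92687225341797, 23.891984939575195), 56.319332122802734)
side panfloor 1061 [0.574 0.274 0.057] ((575.000732421875, 275.14404296875), (69.62976837158203, 149.89666748046875), 89.9388198852539)
pos [0.1983 0.5927 0.2313] yaw 71.5 tilt [ 0.  0. -1.]
(0.62, -0.03, 0.3, 90) dx -0.598 dy -0.457 dz -0.069 wz -18.5
```

```bash
python3 -m pendant '[{"dz":-0.05},{"dx":-0.2,"dy":-0.15,"dz":-0.07,"wz":-6},{"dx":-0.54,"dy":-0.44,"dz":-0.07,"wz":-18.5},{"dx":-0.54,"dy":-0.44,"dz":-0.07,"wz":-18.5},{"dx":-0.54,"dy":-0.44,"dz":-0.07,"wz":-18.5},{"dx":-0.54,"dy":-0.44,"dz":-0.07,"wz":-18.5},{"dx":-0.54,"dy":-0.44,"dz":-0.07,"wz":-18.5},{"dx":-0.54,"dy":-0.44,"dz":-0.07,"wz":-18.5},{"dx":-0.54,"dy":-0.44,"dz":-0.07,"wz":-18.5},{"dx":-0.54,"dy":-0.44,"dz":-0.07,"wz":-18.5},{"dx":-0.54,"dy":-0.44,"dz":-0.07,"wz":-18.5},{"dx":-0.54,"dy":-0.44,"dz":-0.07,"wz":-18.5},{"dx":-0.54,"dy":-0.44,"dz":-0.07,"wz":-18.5},{"dx":-0.54,"dy":-0.44,"dz":-0.07,"wz":-18.5},{"dx":-0.54,"dy":-0.44,"dz":-0.07,"wz":-18.5},{"dx":-0.54,"dy":-0.44,"dz":-0.07,"wz":-18.5},{"dx":-0.54,"dy":-0.44,"dz":-0.07,"wz":-18.5},{"dx":-0.54,"dy":-0.44,"dz":-0.07,"wz":-18.5},{"dx":-0.54,"dy":-0.44,"dz":-0.07,"wz":-18.5},{"dx":-0.54,"dy":-0.44,"dz":-0.07,"wz":-18.5}]'
cat >> h.py <<'E'
def tops(X,im=None):
    out=[]
    for kind,h,L,W in(("kraft",.038,70,48),("white",.062,60,42)):
        k=np.isfinite(X[...,2])&(X[...,2]>h-.007)&(X[...,2]<h+.012)&(X[...,0]>.46)&(X[...,0]<.78)&(X[...,1]>-.19)&(X[...,1]<.19)
        m=cv2.morphologyEx(k.astype(np.uint8),cv2.MORPH_OPEN,np.ones((5,5)))
        n,l,st,_=cv2.connectedComponentsWithStats(m)
        for i in range(1,n):
            if st[i,4]<60: continue
            q=X[(l==i)&k];p=q[:,:2]
            (a,b),(w,hh),t=cv2.minAreaRect((p*1000).astype(np.float32))
            if w<hh: t+=90
            t=(t+90)%180-90
            out.append((kind,round(a/1000,4),round(b/1000,4),round(float(np.median(q[:,2])),3),round(t,1),round(max(w,hh)),round(min(w,hh)),int(st[i,4])))
    return out
def look(name):
    im,d,c,P=grab("wrist");cv2.imwrite(f"pics/{name}.png",im[:,:,::-1]);X=cloud(im,d,c,P);np.savez(name,im=im,X=X,P=P)
    return im,X,c,P
E
python3 - <<'E'
from h import *
im,X,c,P=look("w1")
for t in tops(X): print(t)
go((.62,-.03,.30,90))
E
```

```text
pos [0.1983 0.5927 0.2313] yaw 71.5 tilt [ 0.  0. -1.]
(0.62, -0.03, 0.3, 90) dx -0.597 dy -0.457 dz -0.069 wz -18.5invalid input
```

View pics/w1.png

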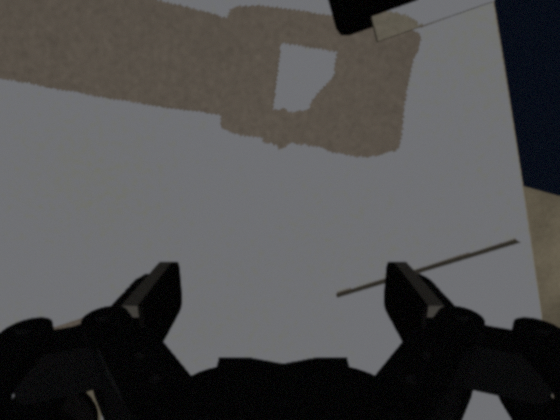

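```bash
python3 -m pendant '[{"wx":0,"wy":0,"wz":0,"dx":0,"dy":0,"dz":-0.04,"hand":1}]'; echo; python3 -m pendant '[{"dz":-0.03,"hand":1}]'
```

```text
time: 1.43
tool_pos: [0.1963, 0.5885, 0.261]
tool_rot: [-0.002, 0.161, 0.987, -0.009]
contact_force: [-0.3, -0.9, -1.6]
gripper_width: 0.998
invalid input
```

```bash
python3 -m pendant '[{"wx":0,"wy":0,"wz":0,"dx":0,"dy":0,"dz":-0.03,"hand":1},{"wx":0,"wy":0,"wz":-18.5,"dx":-0.54,"dy":-0.44,"dz":-0.03,"hand":1},{"wx":0,"wy":0,"wz":-18.5,"dx":-0.54,"dy":-0.44,"dz":-0.03,"hand":1},{"wx":0,"wy":0,"wz":-18.5,"dx":-0.54,"dy":-0.44,"dz":-0.03,"hand":1},{"wx":0,"wy":0,"wz":-18.5,"dx":-0.54,"dy":-0.44,"dz":-0.03,"hand":1},{"wx":0,"wy":0,"wz":-18.5,"dx":-0.54,"dy":-0.44,"dz":-0.03,"hand":1},{"wx":0,"wy":0,"wz":-18.5,"dx":-0.54,"dy":-0.44,"dz":-0.03,"hand":1},{"wx":0,"wy":0,"wz":-18.5,"dx":-0.54,"dy":-0.44,"dz":-0.03,"hand":1},{"wx":0,"wy":0,"wz":-18.5,"dx":-0.54,"dy":-0.44,"dz":-0.03,"hand":1},{"wx":0,"wy":0,"wz":-18.5,"dx":-0.54,"dy":-0.44,"dz":-0.03,"hand":1},{"wx":0,"wy":0,"wz":-18.5,"dx":-0.54,"dy":-0.44,"dz":-0.03,"hand":1},{"wx":0,"wy":0,"wz":-18.5,"dx":-0.54,"dy":-0.44,"dz":-0.03,"hand":1},{"wx":0,"wy":0,"wz":-18.5,"dx":-0.54,"dy":-0.44,"dz":-0.03,"hand":1},{"wx":0,"wy":0,"wz":-18.5,"dx":-0.54,"dy":-0.44,"dz":-0.03,"hand":1},{"wx":0,"wy":0,"wz":-18.5,"dx":-0.54,"dy":-0.44,"dz":-0.03,"hand":1},{"wx":0,"wy":0,"wz":-18.5,"dx":-0.54,"dy":-0.44,"dz":-0.03,"hand":1},{"wx":0,"wy":0,"wz":-18.5,"dx":-0.54,"dy":-0.44,"dz":-0.03,"hand":1},{"wx":0,"wy":0,"wz":-18.5,"dx":-0.54,"dy":-0.44,"dz":-0.03,"hand":1},{"wx":0,"wy":0,"wz":-18.5,"dx":-0.54,"dy":-0.44,"dz":-0.03,"hand":1},{"wx":0,"wy":0,"wz":-18.5,"dx":-0.54,"dy":-0.44,"dz":-0.03,"hand":1}]'
python3 - <<'E'
from h import *
im,X,c,P=look("w2")
for t in tops(X): print(t)
go((.62,-.03,.30,90))
E
```

```text
time: 3.1
tool_pos: [0.5712, 0.0027, 0.3009]
tool_rot: [-0.001, 0.001, 1.0, 0.0]
contact_force: [-0.7, -0.1, -0.1]
gripper_width: 0.997
('kraft', 0.5553, -0.1032, 0.039, 5.6, 71, 49, 2383)
('kraft', 0.5634, 0.1038, 0.039, 9.4, 71, 49, 2360)
('kraft', 0.6659, -0.1064, 0.039, 5.2, 71, 49, 2006)
('kraft', 0.6535, 0.0069, 0.041, 86.7, 28, 1, 117)
('kraft', 0.753, -0.1329, 0.036, -10.7, 59, 26, 579)
('kraft', 0.763, 0.0299, 0.047, 89.2, 92, 32, 776)
('white', 0.6826, -0.0002, 0.063, -3.6, 60, 42, 1599)
pos [0.5708 0.0038 0.3011] yaw 89.9 tilt [-0.001  0.001 -1.   ]
(0.62, -0.03, 0.3, 90) dx -0.049 dy -0.034 dz 0.001 wz -0.1
```

View pics/w2.png

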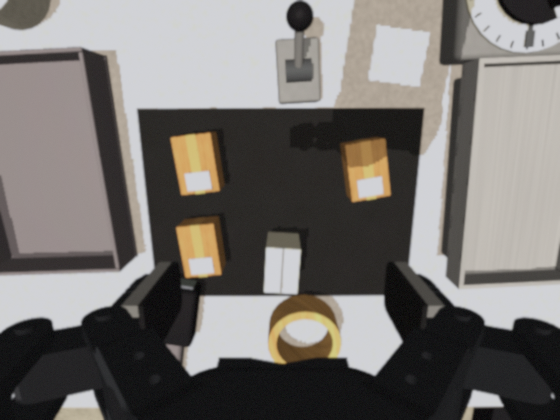

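```bash
python3 -m pendant '[{"wx":0,"wy":0,"wz":-9.5,"dx":0.007,"dy":0.1,"dz":0.03,"hand":1},{"wx":0,"wy":0,"wz":-9.5,"dx":0.007,"dy":0.1,"dz":0.03,"hand":1},{"wx":0,"wy":0,"wz":-9.5,"dx":0.007,"dy":0.1,"dz":0.1,"hand":1},{"wx":0,"wy":0,"wz":-9.5,"dx":0.007,"dy":0.1,"dz":0.22,"hand":1},{"wx":0,"wy":0,"wz":-9.5,"dx":0.007,"dy":0.1,"dz":0.22,"hand":1},{"wx":0,"wy":0,"wz":-9.5,"dx":0.007,"dy":0.1,"dz":0.22,"hand":1},{"wx":0,"wy":0,"wz":-9.5,"dx":0.007,"dy":0.1,"dz":0.22,"hand":1},{"wx":0,"wy":0,"wz":-9.5,"dx":0.007,"dy":0.1,"dz":0.25,"hand":1},{"wx":0,"wy":0,"wz":-9.5,"dx":0.007,"dy":0.1,"dz":0.28,"hand":1},{"wx":0,"wy":0,"wz":-9.5,"dx":0.007,"dy":0.1,"dz":0.293,"hand":1},{"wx":0,"wy":0,"wz":-9.5,"dx":0.007,"dy":0.1,"dz":0.293,"hand":1},{"wx":0,"wy":0,"wz":-9.5,"dx":0.007,"dy":0.1,"dz":0.293,"hand":1},{"wx":0,"wy":0,"wz":-9.5,"dx":0.007,"dy":0.1,"dz":0.293,"hand":-1},{"wx":0,"wy":0,"wz":-9.5,"dx":0.007,"dy":0.1,"dz":0.293,"hand":-1},{"wx":0,"wy":0,"wz":-9.5,"dx":0.007,"dy":0.1,"dz":0.293,"hand":-1},{"wx":0,"wy":0,"wz":-9.5,"dx":0.007,"dy":0.1,"dz":0.293,"hand":-1},{"wx":0,"wy":0,"wz":-9.5,"dx":0.007,"dy":0.1,"dz":0.293,"hand":-1},{"wx":0,"wy":0,"wz":-9.5,"dx":0.007,"dy":0.1,"dz":0.293,"hand":-1}]'
python3 - <<'E'
from h import *
f=np.load("w2.npz");X=f['X']
m=(X[...,2]>.076)&(X[...,2]<.095)&(X[...,1]>.18)&(X[...,1]<.3)&(X[...,0]>.42);p=X[m]
print(np.nanmin(p,0),np.nanmax(p,0))
q=p[(p[:,1]<.225)&(p[:,0]>.48)&(p[:,0]<.68)];print("inner side wall fit y=",np.polyfit(q[:,0]-.568,q[:,1],1),q[:,1].min(),q[:,1].max())
go((.568,.27,.2,92.3))
E
```

```text
time: 4.65
tool_pos: [0.5658, 0.1043, 0.0108]
tool_rot: [0.002, -0.083, 0.997, 0.0]
contact_force: [-0.3, 0.1, 6.2]
gripper_width: 0.547
[0.44192    0.19353635 0.07600814] [0.69461197 0.2999009  0.08982097]
inner side wall fit y= [0.04442407 0.20143156] 0.19481495372403296 0.21045506199671668
pos [0.5658 0.1043 0.0108] yaw 99.5 tilt [ 0.004  0.001 -1.   ]
(0.568, 0.27, 0.2, 92.3) dx -0.030 dy 0.163 dz -0.189 wz 7.2
```

```bash
python3 -m pendant '[{"wx":0,"wy":0,"wz":0,"dx":0,"dy":0,"dz":-0.1,"hand":-1},{"wx":0,"wy":0,"wz":0,"dx":0,"dy":0,"dz":-0.1,"hand":-1},{"wx":0,"wy":0,"wz":0,"dx":0,"dy":0,"dz":-0.24,"hand":-1},{"wx":0,"wy":0,"wz":0,"dx":0,"dy":0,"dz":-0.24,"hand":-1},{"wx":0,"wy":0,"wz":0,"dx":0,"dy":0,"dz":-0.24,"hand":-1},{"wx":0,"wy":0,"wz":7.2,"dx":-0.03,"dy":0.163,"dz":-0.24,"hand":-1},{"wx":0,"wy":0,"wz":7.2,"dx":-0.03,"dy":0.163,"dz":-0.24,"hand":-1},{"wx":0,"wy":0,"wz":7.2,"dx":-0.03,"dy":0.163,"dz":-0.24,"hand":-1},{"wx":0,"wy":0,"wz":7.2,"dx":-0.03,"dy":0.163,"dz":-0.24,"hand":-1},{"wx":0,"wy":0,"wz":7.2,"dx":-0.03,"dy":0.163,"dz":-0.24,"hand":-1},{"wx":0,"wy":0,"wz":7.2,"dx":-0.03,"dy":0.163,"dz":-0.24,"hand":-1},{"wx":0,"wy":0,"wz":7.2,"dx":-0.03,"dy":0.163,"dz":-0.24,"hand":-1}]'
python3 - <<'E'
from h import *
im,X,c,P=look("w3")
m=(X[...,2]>.076)&(X[...,2]<.095)&(X[...,1]>.17)&(X[...,1]<.37)&(X[...,0]>.43)&(X[...,0]<.72);p=X[m]
print(m.sum(),cv2.minAreaRect((p[:,:2]*1000).astype(np.float32)),p.min(0),p.max(0))
for lo,hi in((.18,.23),(.31,.36)):
    q=p[(p[:,1]<hi)&(p[:,1]>lo)&(p[:,0]>.48)&(p[:,0]<.66)]; 
    if len(q)>20:print(len(q),np.polyfit(q[:,0]-.568,q[:,1],1))
for lo,hi in((.43,.46),(.68,.71)):
    q=p[(p[:,0]<hi)&(p[:,0]>lo)&(p[:,1]>.22)&(p[:,1]<.32)]; 
    if len(q)>20:print(len(q),np.polyfit(q[:,1]-.27,q[:,0],1))
f=X[(X[...,0]>.47)&(X[...,0]<.55)&(X[...,1]>.25)&(X[...,1]<.3)][:,2];print("floor",np.nanmedian(f))
go((.646,.2735,.08,92.4))
E
```

```text
time: 5.65
tool_pos: [0.566, 0.2695, 0.2475]
tool_rot: [-0.001, -0.02, 1.0, -0.001]
contact_force: [0.7, -0.8, -2.6]
gripper_width: 0.551
4636 ((535.2015380859375, 268.7835693359375), (187.3174285888672, 140.91342163085938), 2.5986599922180176) [0.43899077 0.19444962 0.07600079] [0.6256266  0.34300058 0.08988644]
1170 [0.04205293 0.20318624]
1263 [0.04672953 0.33722722]
1070 [-0.04707792  0.44496779]
floor 0.27631339382307296
pos [0.5661 0.2687 0.2473] yaw 92.3 tilt [-0.001 -0.001 -1.   ]
(0.646, 0.2735, 0.08, 92.4) dx -0.080 dy 0.002 dz 0.167 wz -0.1
```

View pics/w3.png

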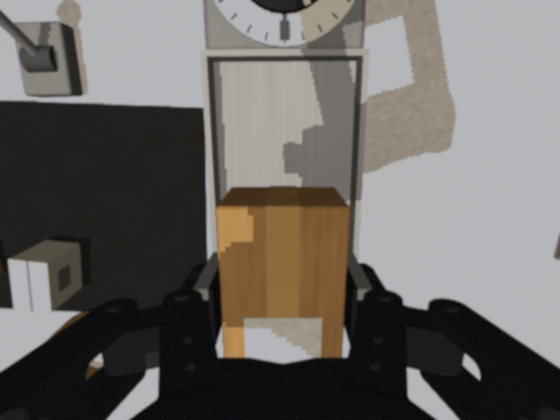

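```bash
python3 -m pendant '[{"wx":0,"wy":0,"wz":0,"dx":-0.079,"dy":0.002,"dz":0.05,"hand":-1},{"wx":0,"wy":0,"wz":0,"dx":-0.079,"dy":0.002,"dz":0.1,"hand":-1},{"wx":0,"wy":0,"wz":0,"dx":-0.079,"dy":0.002,"dz":0.1,"hand":-1},{"wx":0,"wy":0,"wz":0,"dx":-0.079,"dy":0.002,"dz":0.12,"hand":-1},{"wx":0,"wy":0,"wz":0,"dx":-0.079,"dy":0.002,"dz":0.15,"hand":-1},{"wx":0,"wy":0,"wz":0,"dx":-0.079,"dy":0.002,"dz":0.17,"hand":-1},{"wx":0,"wy":0,"wz":0,"dx":-0.079,"dy":0.002,"dz":0.18,"hand":-1},{"wx":0,"wy":0,"wz":0,"dx":-0.079,"dy":0.002,"dz":0.18,"hand":-1},{"wx":0,"wy":0,"wz":0,"dx":-0.079,"dy":0.002,"dz":0.18,"hand":-1},{"wx":0,"wy":0,"wz":0,"dx":-0.079,"dy":0.002,"dz":0.18,"hand":-1},{"wx":0,"wy":0,"wz":0,"dx":-0.079,"dy":0.002,"dz":0.18,"hand":-1}]'; python3 -m pendant '[{"wx":0,"wy":0,"wz":0,"dx":0,"dy":0,"dz":0,"hand":0.5},{"wx":0,"wy":0,"wz":0,"dx":0,"dy":0,"dz":0,"hand":0.5},{"wx":0,"wy":0,"wz":0,"dx":0,"dy":0,"dz":0,"hand":0.5},{"wx":0,"wy":0,"wz":0,"dx":0,"dy":0,"dz":0,"hand":0.5},{"wx":0,"wy":0,"wz":0,"dx":0,"dy":0,"dz":-0.05,"hand":0.5},{"wx":0,"wy":0,"wz":0,"dx":0,"dy":0,"dz":-0.1,"hand":0.5},{"wx":0,"wy":0,"wz":0,"dx":0,"dy":0,"dz":-0.2,"hand":1},{"wx":0,"wy":0,"wz":0,"dx":0,"dy":0,"dz":-0.2,"hand":1},{"wx":0,"wy":0,"wz":0,"dx":0,"dy":0,"dz":-0.2,"hand":1}]'
python3 - <<'E'
from h import *
go((.57,-.05,.30,90))
E
```

```text
time: 6.62
tool_pos: [0.6466, 0.2752, 0.0707]
tool_rot: [0.002, -0.02, 1.0, 0.001]
contact_force: [-0.4, 0.5, -2.7]
gripper_width: 0.545
time: 7.37
tool_pos: [0.6459, 0.2753, 0.273]
tool_rot: [0.002, -0.02, 1.0, 0.001]
contact_force: [1.7, 0.2, 0.7]
gripper_width: 0.999
pos [0.6459 0.2753 0.273 ] yaw 92.3 tilt [ 0.004  0.001 -1.   ]
(0.57, -0.05, 0.3, 90) dx 0.089 dy -0.322 dz -0.028 wz 2.3
```

```bash
python3 -m pendant '[{"wx":0,"wy":0,"wz":2.3,"dx":0.089,"dy":-0.322,"dz":-0.028,"hand":1},{"wx":0,"wy":0,"wz":2.3,"dx":0.089,"dy":-0.322,"dz":-0.028,"hand":1},{"wx":0,"wy":0,"wz":2.3,"dx":0.089,"dy":-0.322,"dz":-0.028,"hand":1},{"wx":0,"wy":0,"wz":2.3,"dx":0.089,"dy":-0.322,"dz":-0.028,"hand":1},{"wx":0,"wy":0,"wz":2.3,"dx":0.089,"dy":-0.322,"dz":-0.028,"hand":1},{"wx":0,"wy":0,"wz":2.3,"dx":0.089,"dy":-0.322,"dz":-0.028,"hand":1},{"wx":0,"wy":0,"wz":2.3,"dx":0.089,"dy":-0.322,"dz":-0.028,"hand":1},{"wx":0,"wy":0,"wz":2.3,"dx":0.089,"dy":-0.322,"dz":-0.028,"hand":1},{"wx":0,"wy":0,"wz":2.3,"dx":0.089,"dy":-0.322,"dz":-0.028,"hand":1},{"wx":0,"wy":0,"wz":2.3,"dx":0.089,"dy":-0.322,"dz":-0.028,"hand":1},{"wx":0,"wy":0,"wz":2.3,"dx":0.089,"dy":-0.322,"dz":-0.028,"hand":1}]'
python3 - <<'E'
from h import *
im,X,c,P=look("w4")
for t in tops(X): print(t)
go((.5553,-.1032,.01,95.6),(.6659,-.1064,.01,95.2))
E
```

```text
time: 8.28
tool_pos: [0.5694, -0.0501, 0.2965]
tool_rot: [0.0, 0.0, 1.0, 0.0]
contact_force: [0.2, -0.8, -0.1]
gripper_width: 0.996
('kraft', 0.5555, -0.1034, 0.039, 6.2, 71, 48, 2398)
('kraft', 0.6661, -0.1063, 0.039, 5.3, 71, 48, 2020)
('kraft', 0.6533, 0.0001, 0.04, 86.7, 21, 1, 80)
('kraft', 0.7513, -0.149, 0.036, -9.6, 63, 59, 1708)
('kraft', 0.7596, 0.0247, 0.047, -79.4, 86, 27, 749)
('white', 0.6829, -0.0002, 0.063, -3.7, 61, 42, 1654)
pos [ 0.5695 -0.0494  0.2963] yaw 90.0 tilt [ 0.     0.001 -1.   ]
(0.5553, -0.1032, 0.01, 95.6) dx 0.014 dy -0.054 dz 0.286 wz -5.6
(0.6659, -0.1064, 0.01, 95.2) dx -0.096 dy -0.057 dz 0.286 wz -5.2
```

Pick the nearer kraft carton.

```bash
python3 -m pendant '[{"wx":0,"wy":0,"wz":-6,"dx":0.014,"dy":-0.054,"dz":0.05,"hand":1},{"wx":0,"wy":0,"wz":-6,"dx":0.014,"dy":-0.054,"dz":0.05,"hand":1},{"wx":0,"wy":0,"wz":-6,"dx":0.014,"dy":-0.054,"dz":0.2,"hand":1},{"wx":0,"wy":0,"wz":-6,"dx":0.014,"dy":-0.054,"dz":0.2,"hand":1},{"wx":0,"wy":0,"wz":-6,"dx":0.014,"dy":-0.054,"dz":0.2,"hand":1},{"wx":0,"wy":0,"wz":-6,"dx":0.014,"dy":-0.054,"dz":0.22,"hand":1},{"wx":0,"wy":0,"wz":-6,"dx":0.014,"dy":-0.054,"dz":0.25,"hand":1},{"wx":0,"wy":0,"wz":-6,"dx":0.014,"dy":-0.054,"dz":0.275,"hand":1},{"wx":0,"wy":0,"wz":-6,"dx":0.014,"dy":-0.054,"dz":0.289,"hand":1},{"wx":0,"wy":0,"wz":-6,"dx":0.014,"dy":-0.054,"dz":0.289,"hand":1},{"wx":0,"wy":0,"wz":-6,"dx":0.014,"dy":-0.054,"dz":0.289,"hand":1},{"wx":0,"wy":0,"wz":-6,"dx":0.014,"dy":-0.054,"dz":0.289,"hand":-1},{"wx":0,"wy":0,"wz":-6,"dx":0.014,"dy":-0.054,"dz":0.289,"hand":-1},{"wx":0,"wy":0,"wz":-6,"dx":0.014,"dy":-0.054,"dz":0.289,"hand":-1},{"wx":0,"wy":0,"wz":-6,"dx":0.014,"dy":-0.054,"dz":0.289,"hand":-1},{"wx":0,"wy":0,"wz":-6,"dx":0.014,"dy":-0.054,"dz":0.289,"hand":-1}]'
python3 - <<'E'
from h import *
go((.5553,-.1032,.2,95.9),(.569,.27,.2,92.5))
E
```

```text
time: 9.67
tool_pos: [0.5571, -0.1045, 0.0096]
tool_rot: [0.002, -0.052, 0.999, -0.0]
contact_force: [-0.5, 2.8, 5.8]
gripper_width: 0.549
pos [ 0.5571 -0.1045  0.0096] yaw 96.0 tilt [ 0.004 -0.    -1.   ]
(0.5553, -0.1032, 0.2, 95.9) dx 0.001 dy 0.001 dz -0.190 wz 0.1
(0.569, 0.27, 0.2, 92.5) dx -0.052 dy 0.371 dz -0.191 wz 3.5
```

```bash
python3 -m pendant '[{"wx":0,"wy":0,"wz":0,"dx":0,"dy":0,"dz":-0.08,"hand":-1},{"wx":0,"wy":0,"wz":0,"dx":0,"dy":0,"dz":-0.19,"hand":-1},{"wx":0,"wy":0,"wz":0,"dx":0,"dy":0,"dz":-0.19,"hand":-1},{"wx":0,"wy":0,"wz":0,"dx":0,"dy":0,"dz":-0.19,"hand":-1},{"wx":0,"wy":0,"wz":0,"dx":0,"dy":0,"dz":-0.19,"hand":-1},{"wx":0,"wy":0,"wz":3.5,"dx":-0.05,"dy":0.371,"dz":-0.19,"hand":-1},{"wx":0,"wy":0,"wz":3.5,"dx":-0.05,"dy":0.371,"dz":-0.19,"hand":-1},{"wx":0,"wy":0,"wz":3.5,"dx":-0.05,"dy":0.371,"dz":-0.19,"hand":-1},{"wx":0,"wy":0,"wz":3.5,"dx":-0.05,"dy":0.371,"dz":-0.19,"hand":-1},{"wx":0,"wy":0,"wz":3.5,"dx":-0.05,"dy":0.371,"dz":-0.19,"hand":-1},{"wx":0,"wy":0,"wz":3.5,"dx":-0.05,"dy":0.371,"dz":-0.19,"hand":-1},{"wx":0,"wy":0,"wz":3.5,"dx":-0.05,"dy":0.371,"dz":-0.19,"hand":-1},{"wx":0,"wy":0,"wz":3.5,"dx":-0.05,"dy":0.371,"dz":-0.19,"hand":-1},{"wx":0,"wy":0,"wz":3.5,"dx":-0.05,"dy":0.371,"dz":-0.19,"hand":-1},{"wx":0,"wy":0,"wz":3.5,"dx":-0.05,"dy":0.371,"dz":-0.19,"hand":-1},{"wx":0,"wy":0,"wz":3.5,"dx":-0.05,"dy":0.371,"dz":-0.19,"hand":-1},{"wx":0,"wy":0,"wz":3.5,"dx":-0.05,"dy":0.371,"dz":-0.19,"hand":-1}]'
python3 - <<'E'
from h import *
im,X,c,P=look("w5")
go((.567,.27,.07,92.5))
E
```

```text
time: 11.08
tool_pos: [0.5656, 0.2695, 0.1963]
tool_rot: [-0.001, -0.022, 1.0, -0.001]
contact_force: [-0.5, 0.1, -3.9]
gripper_width: 0.551
pos [0.5659 0.2689 0.1964] yaw 92.5 tilt [-0.001 -0.001 -1.   ]
(0.567, 0.27, 0.07, 92.5) dx -0.001 dy 0.001 dz 0.126 wz -0.0
```

View pics/w5.png

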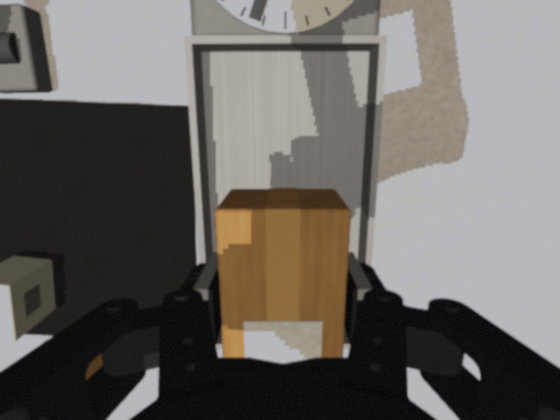

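```bash
python3 -m pendant '[{"wx":0,"wy":0,"wz":0,"dx":0,"dy":0.001,"dz":0.04,"hand":-1},{"wx":0,"wy":0,"wz":0,"dx":0,"dy":0.001,"dz":0.07,"hand":-1},{"wx":0,"wy":0,"wz":0,"dx":0,"dy":0.001,"dz":0.1,"hand":-1},{"wx":0,"wy":0,"wz":0,"dx":0,"dy":0.001,"dz":0.12,"hand":-1},{"wx":0,"wy":0,"wz":0,"dx":0,"dy":0.001,"dz":0.134,"hand":-1},{"wx":0,"wy":0,"wz":0,"dx":0,"dy":0.001,"dz":0.134,"hand":-1},{"wx":0,"wy":0,"wz":0,"dx":0,"dy":0.001,"dz":0.134,"hand":-1},{"wx":0,"wy":0,"wz":0,"dx":0,"dy":0.001,"dz":0.134,"hand":-1},{"wx":0,"wy":0,"wz":0,"dx":0,"dy":0.001,"dz":0.134,"hand":0.5},{"wx":0,"wy":0,"wz":0,"dx":0,"dy":0.001,"dz":0.134,"hand":0.5},{"wx":0,"wy":0,"wz":0,"dx":0,"dy":0.001,"dz":0.134,"hand":0.5},{"wx":0,"wy":0,"wz":0,"dx":0,"dy":0.001,"dz":0.134,"hand":0.5},{"wx":0,"wy":0,"wz":0,"dx":0,"dy":0.001,"dz":0.1,"hand":0.5},{"wx":0,"wy":0,"wz":0,"dx":0,"dy":0.001,"dz":0.06,"hand":0.5},{"wx":0,"wy":0,"wz":0,"dx":0,"dy":0.001,"dz":-0.08,"hand":1},{"wx":0,"wy":0,"wz":0,"dx":0,"dy":0.001,"dz":-0.08,"hand":1},{"wx":0,"wy":0,"wz":0,"dx":0,"dy":0.001,"dz":-0.08,"hand":1},{"wx":0,"wy":0,"wz":0,"dx":0,"dy":0.001,"dz":-0.08,"hand":1},{"wx":0,"wy":0,"wz":0,"dx":0,"dy":0.001,"dz":-0.08,"hand":1}]'
python3 - <<'E'
from h import *
go((.57,-.05,.30,90))
E
```

```text
time: 12.72
tool_pos: [0.5688, 0.2719, 0.2854]
tool_rot: [0.006, -0.022, 1.0, 0.002]
contact_force: [0.0, -0.0, 0.1]
gripper_width: 1.0
pos [0.5688 0.2719 0.2854] yaw 92.5 tilt [ 0.012  0.004 -1.   ]
(0.57, -0.05, 0.3, 90) dx 0.013 dy -0.322 dz -0.016 wz 2.5
```

```bash
python3 -m pendant '[{"wx":0,"wy":0,"wz":2.5,"dx":0.013,"dy":-0.322,"dz":-0.02,"hand":1},{"wx":0,"wy":0,"wz":2.5,"dx":0.013,"dy":-0.322,"dz":-0.02,"hand":1},{"wx":0,"wy":0,"wz":2.5,"dx":0.013,"dy":-0.322,"dz":-0.02,"hand":1},{"wx":0,"wy":0,"wz":2.5,"dx":0.013,"dy":-0.322,"dz":-0.02,"hand":1},{"wx":0,"wy":0,"wz":2.5,"dx":0.013,"dy":-0.322,"dz":-0.02,"hand":1},{"wx":0,"wy":0,"wz":2.5,"dx":0.013,"dy":-0.322,"dz":-0.02,"hand":1},{"wx":0,"wy":0,"wz":2.5,"dx":0.013,"dy":-0.322,"dz":-0.02,"hand":1},{"wx":0,"wy":0,"wz":2.5,"dx":0.013,"dy":-0.322,"dz":-0.02,"hand":1},{"wx":0,"wy":0,"wz":2.5,"dx":0.013,"dy":-0.322,"dz":-0.02,"hand":1},{"wx":0,"wy":0,"wz":2.5,"dx":0.013,"dy":-0.322,"dz":-0.02,"hand":1},{"wx":0,"wy":0,"wz":2.5,"dx":0.013,"dy":-0.322,"dz":-0.02,"hand":1}]'
python3 - <<'E'
from h import *
im,X,c,P=look("w6")
for t in tops(X): print(t)
go((.6659,-.1064,.01,95.2))
E
```

```text
time: 13.63
tool_pos: [0.5669, -0.0509, 0.296]
tool_rot: [-0.001, -0.0, 1.0, 0.0]
contact_force: [0.2, 1.0, 0.1]
gripper_width: 0.999
('kraft', 0.6659, -0.1064, 0.039, 5.3, 71, 48, 2019)
('kraft', 0.6533, 0.0087, 0.041, 87.0, 25, 1, 99)
('kraft', 0.7523, -0.1492, 0.036, -9.6, 64, 59, 1711)
('kraft', 0.7542, 0.0434, 0.048, 82.9, 52, 15, 451)
('kraft', 0.759, 0.0017, 0.044, -42.5, 37, 10, 257)
('white', 0.6829, -0.0002, 0.063, -3.6, 61, 42, 1629)
pos [ 0.567  -0.0504  0.2962] yaw 90.1 tilt [-0.002  0.001 -1.   ]
(0.6659, -0.1064, 0.01, 95.2) dx -0.099 dy -0.056 dz 0.286 wz -5.1
```

```bash
python3 -m pendant '[{"wx":0,"wy":0,"wz":-5.2,"dx":-0.098,"dy":-0.056,"dz":0.02,"hand":1},{"wx":0,"wy":0,"wz":-5.2,"dx":-0.098,"dy":-0.056,"dz":0.05,"hand":1},{"wx":0,"wy":0,"wz":-5.2,"dx":-0.098,"dy":-0.056,"dz":0.1,"hand":1},{"wx":0,"wy":0,"wz":-5.2,"dx":-0.098,"dy":-0.056,"dz":0.2,"hand":1},{"wx":0,"wy":0,"wz":-5.2,"dx":-0.098,"dy":-0.056,"dz":0.2,"hand":1},{"wx":0,"wy":0,"wz":-5.2,"dx":-0.098,"dy":-0.056,"dz":0.2,"hand":1},{"wx":0,"wy":0,"wz":-5.2,"dx":-0.098,"dy":-0.056,"dz":0.22,"hand":1},{"wx":0,"wy":0,"wz":-5.2,"dx":-0.098,"dy":-0.056,"dz":0.25,"hand":1},{"wx":0,"wy":0,"wz":-5.2,"dx":-0.098,"dy":-0.056,"dz":0.275,"hand":1},{"wx":0,"wy":0,"wz":-5.2,"dx":-0.098,"dy":-0.056,"dz":0.289,"hand":1},{"wx":0,"wy":0,"wz":-5.2,"dx":-0.098,"dy":-0.056,"dz":0.289,"hand":1},{"wx":0,"wy":0,"wz":-5.2,"dx":-0.098,"dy":-0.056,"dz":0.289,"hand":1},{"wx":0,"wy":0,"wz":-5.2,"dx":-0.098,"dy":-0.056,"dz":0.289,"hand":-1},{"wx":0,"wy":0,"wz":-5.2,"dx":-0.098,"dy":-0.056,"dz":0.289,"hand":-1},{"wx":0,"wy":0,"wz":-5.2,"dx":-0.098,"dy":-0.056,"dz":0.289,"hand":-1},{"wx":0,"wy":0,"wz":-5.2,"dx":-0.098,"dy":-0.056,"dz":0.289,"hand":-1},{"wx":0,"wy":0,"wz":-5.2,"dx":-0.098,"dy":-0.056,"dz":0.289,"hand":-1}]'
python3 - <<'E'
from h import *
go((.489,.2665,.2,92.5))
E
```

```text
time: 15.1
tool_pos: [0.6672, -0.1076, 0.0111]
tool_rot: [0.002, -0.045, 0.999, -0.0]
contact_force: [-0.0, 1.6, 6.2]
gripper_width: 0.55
pos [ 0.6672 -0.1076  0.0111] yaw 95.2 tilt [ 0.004 -0.    -1.   ]
(0.489, 0.2665, 0.2, 92.5) dx 0.143 dy 0.389 dz -0.190 wz 2.7
```

```bash
python3 -m pendant '[{"wx":0,"wy":0,"wz":0,"dx":0,"dy":0,"dz":-0.08,"hand":-1},{"wx":0,"wy":0,"wz":0,"dx":0,"dy":0,"dz":-0.19,"hand":-1},{"wx":0,"wy":0,"wz":0,"dx":0,"dy":0,"dz":-0.19,"hand":-1},{"wx":0,"wy":0,"wz":0,"dx":0,"dy":0,"dz":-0.19,"hand":-1},{"wx":0,"wy":0,"wz":0,"dx":0,"dy":0,"dz":-0.19,"hand":-1},{"wx":0,"wy":0,"wz":2.7,"dx":0.142,"dy":0.389,"dz":-0.19,"hand":-1},{"wx":0,"wy":0,"wz":2.7,"dx":0.142,"dy":0.389,"dz":-0.19,"hand":-1},{"wx":0,"wy":0,"wz":2.7,"dx":0.142,"dy":0.389,"dz":-0.19,"hand":-1},{"wx":0,"wy":0,"wz":2.7,"dx":0.142,"dy":0.389,"dz":-0.19,"hand":-1},{"wx":0,"wy":0,"wz":2.7,"dx":0.142,"dy":0.389,"dz":-0.19,"hand":-1},{"wx":0,"wy":0,"wz":2.7,"dx":0.142,"dy":0.389,"dz":-0.19,"hand":-1},{"wx":0,"wy":0,"wz":2.7,"dx":0.142,"dy":0.389,"dz":-0.19,"hand":-1},{"wx":0,"wy":0,"wz":2.7,"dx":0.142,"dy":0.389,"dz":-0.19,"hand":-1},{"wx":0,"wy":0,"wz":2.7,"dx":0.142,"dy":0.389,"dz":-0.19,"hand":-1},{"wx":0,"wy":0,"wz":2.7,"dx":0.142,"dy":0.389,"dz":-0.19,"hand":-1},{"wx":0,"wy":0,"wz":2.7,"dx":0.142,"dy":0.389,"dz":-0.19,"hand":-1},{"wx":0,"wy":0,"wz":2.7,"dx":0.142,"dy":0.389,"dz":-0.19,"hand":-1},{"wx":0,"wy":0,"wz":2.7,"dx":0.142,"dy":0.389,"dz":-0.19,"hand":-1},{"wx":0,"wy":0,"wz":2.7,"dx":0.142,"dy":0.389,"dz":-0.19,"hand":-1}]'
python3 - <<'E'
from h import *
for n in("scene","side"):
    im,d,c,P=grab(n);X=cloud(im,d,c,P)
    if n=="side": cv2.imwrite("pics/side6.png",cv2.resize(im[100:300,60:340,::-1],None,fx=2.5,fy=2.5))
    m=(X[...,0]>.44)&(X[...,0]<.71)&(X[...,1]>.2)&(X[...,1]<.34)&(X[...,2]>.083)&(X[...,2]<.1);p=X[m]
    print(n,len(p),p.min(0),p.max(0))
go((.4905,.2665,.066,92.5))
E
```

```text
time: 16.68
tool_pos: [0.4889, 0.2661, 0.198]
tool_rot: [-0.0, -0.021, 1.0, -0.0]
contact_force: [0.2, -0.3, -2.3]
gripper_width: 0.549
scene 574 [0.44405889 0.20019409 0.08301093] [0.69715645 0.33956619 0.09686786]
side 784 [0.50205156 0.2000794  0.08300001] [0.69306585 0.33817345 0.09426476]
pos [0.4892 0.2659 0.1981] yaw 92.4 tilt [-0. -0. -1.]
(0.4905, 0.2665, 0.066, 92.5) dx -0.001 dy 0.001 dz 0.132 wz -0.1
```

View pics/side6.png

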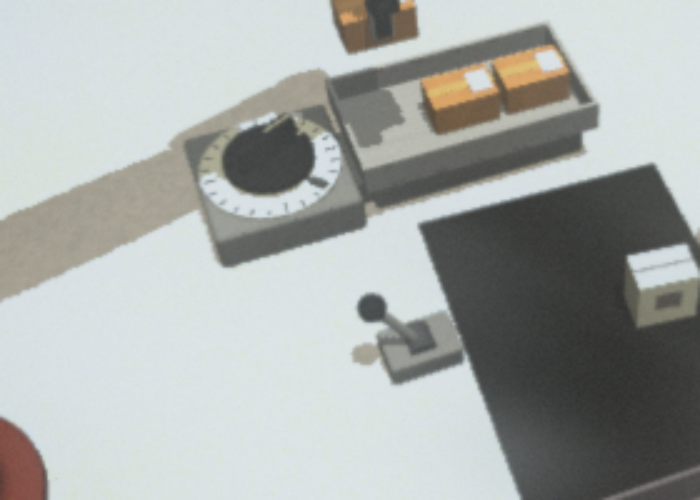

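```bash
python3 -m pendant '[{"wx":0,"wy":0,"wz":0,"dx":0,"dy":0.001,"dz":0.04,"hand":-1},{"wx":0,"wy":0,"wz":0,"dx":0,"dy":0.001,"dz":0.07,"hand":-1},{"wx":0,"wy":0,"wz":0,"dx":0,"dy":0.001,"dz":0.1,"hand":-1},{"wx":0,"wy":0,"wz":0,"dx":0,"dy":0.001,"dz":0.12,"hand":-1},{"wx":0,"wy":0,"wz":0,"dx":0,"dy":0.001,"dz":0.138,"hand":-1},{"wx":0,"wy":0,"wz":0,"dx":0,"dy":0.001,"dz":0.138,"hand":-1},{"wx":0,"wy":0,"wz":0,"dx":0,"dy":0.001,"dz":0.138,"hand":-1},{"wx":0,"wy":0,"wz":0,"dx":0,"dy":0.001,"dz":0.138,"hand":-1},{"wx":0,"wy":0,"wz":0,"dx":0,"dy":0.001,"dz":0.138,"hand":0.5},{"wx":0,"wy":0,"wz":0,"dx":0,"dy":0.001,"dz":0.138,"hand":0.5},{"wx":0,"wy":0,"wz":0,"dx":0,"dy":0.001,"dz":0.138,"hand":0.5},{"wx":0,"wy":0,"wz":0,"dx":0,"dy":0.001,"dz":0.138,"hand":0.5},{"wx":0,"wy":0,"wz":0,"dx":0,"dy":0.001,"dz":0.1,"hand":0.5},{"wx":0,"wy":0,"wz":0,"dx":0,"dy":0.001,"dz":0.06,"hand":0.5},{"wx":0,"wy":0,"wz":0,"dx":0,"dy":0.001,"dz":-0.08,"hand":1},{"wx":0,"wy":0,"wz":0,"dx":0,"dy":0.001,"dz":-0.08,"hand":1},{"wx":0,"wy":0,"wz":0,"dx":0,"dy":0.001,"dz":-0.08,"hand":1},{"wx":0,"wy":0,"wz":0,"dx":0,"dy":0.001,"dz":-0.08,"hand":1},{"wx":0,"wy":0,"wz":0,"dx":0,"dy":0.001,"dz":-0.08,"hand":1},{"wx":0,"wy":0,"wz":0,"dx":0,"dy":0.001,"dz":-0.08,"hand":1}]'
python3 - <<'E'
from h import *
go((.61,0.05,.30,90))
E
```

```text
time: 18.45
tool_pos: [0.4891, 0.2684, 0.28]
tool_rot: [0.002, -0.022, 1.0, 0.001]
contact_force: [0.7, -0.2, -0.1]
gripper_width: 1.001
pos [0.4891 0.2684 0.28  ] yaw 92.5 tilt [ 0.003  0.001 -1.   ]
(0.61, 0.05, 0.3, 90) dx -0.111 dy -0.224 dz -0.020 wz 2.5
```

```bash
python3 -m pendant '[{"wx":0,"wy":0,"wz":2.5,"dx":-0.111,"dy":-0.224,"dz":-0.02,"hand":1},{"wx":0,"wy":0,"wz":2.5,"dx":-0.111,"dy":-0.224,"dz":-0.02,"hand":1},{"wx":0,"wy":0,"wz":2.5,"dx":-0.111,"dy":-0.224,"dz":-0.02,"hand":1},{"wx":0,"wy":0,"wz":2.5,"dx":-0.111,"dy":-0.224,"dz":-0.02,"hand":1},{"wx":0,"wy":0,"wz":2.5,"dx":-0.111,"dy":-0.224,"dz":-0.02,"hand":1},{"wx":0,"wy":0,"wz":2.5,"dx":-0.111,"dy":-0.224,"dz":-0.02,"hand":1},{"wx":0,"wy":0,"wz":2.5,"dx":-0.111,"dy":-0.224,"dz":-0.02,"hand":1},{"wx":0,"wy":0,"wz":2.5,"dx":-0.111,"dy":-0.224,"dz":-0.02,"hand":1},{"wx":0,"wy":0,"wz":2.5,"dx":-0.111,"dy":-0.224,"dz":-0.02,"hand":1},{"wx":0,"wy":0,"wz":2.5,"dx":-0.111,"dy":-0.224,"dz":-0.02,"hand":1}]'
python3 - <<'E'
from h import *
im,X,c,P=look("w7")
for t in tops(X):
    if t[0]=='white': print(t)
go((.683,0,.03,86.4))
E
```

```text
time: 19.28
tool_pos: [0.6082, 0.0504, 0.2967]
tool_rot: [-0.001, -0.001, 1.0, 0.0]
contact_force: [-0.0, 1.0, -0.0]
gripper_width: 1.0
('white', 0.6829, -0.0002, 0.063, -3.6, 61, 42, 1742)
pos [0.6083 0.0506 0.2972] yaw 90.1 tilt [-0.002  0.    -1.   ]
(0.683, 0, 0.03, 86.4) dx -0.075 dy -0.051 dz 0.267 wz 3.7
```

```bash
python3 -m pendant '[{"wx":0,"wy":0,"wz":3.7,"dx":-0.074,"dy":-0.051,"dz":0.02,"hand":1},{"wx":0,"wy":0,"wz":3.7,"dx":-0.074,"dy":-0.051,"dz":0.05,"hand":1},{"wx":0,"wy":0,"wz":3.7,"dx":-0.074,"dy":-0.051,"dz":0.15,"hand":1},{"wx":0,"wy":0,"wz":3.7,"dx":-0.074,"dy":-0.051,"dz":0.15,"hand":1},{"wx":0,"wy":0,"wz":3.7,"dx":-0.074,"dy":-0.051,"dz":0.18,"hand":1},{"wx":0,"wy":0,"wz":3.7,"dx":-0.074,"dy":-0.051,"dz":0.21,"hand":1},{"wx":0,"wy":0,"wz":3.7,"dx":-0.074,"dy":-0.051,"dz":0.24,"hand":1},{"wx":0,"wy":0,"wz":3.7,"dx":-0.074,"dy":-0.051,"dz":0.265,"hand":1},{"wx":0,"wy":0,"wz":3.7,"dx":-0.074,"dy":-0.051,"dz":0.275,"hand":1},{"wx":0,"wy":0,"wz":3.7,"dx":-0.074,"dy":-0.051,"dz":0.275,"hand":1},{"wx":0,"wy":0,"wz":3.7,"dx":-0.074,"dy":-0.051,"dz":0.275,"hand":1},{"wx":0,"wy":0,"wz":3.7,"dx":-0.074,"dy":-0.051,"dz":0.275,"hand":-1},{"wx":0,"wy":0,"wz":3.7,"dx":-0.074,"dy":-0.051,"dz":0.275,"hand":-1},{"wx":0,"wy":0,"wz":3.7,"dx":-0.074,"dy":-0.051,"dz":0.275,"hand":-1},{"wx":0,"wy":0,"wz":3.7,"dx":-0.074,"dy":-0.051,"dz":0.275,"hand":-1},{"wx":0,"wy":0,"wz":3.7,"dx":-0.074,"dy":-0.051,"dz":0.275,"hand":-1},{"wx":0,"wy":0,"wz":3.7,"dx":-0.074,"dy":-0.051,"dz":0.275,"hand":-1}]'
python3 - <<'E'
from h import *
go((.561,-.296,.22,92))
E
```

```text
time: 20.75
tool_pos: [0.6849, -0.0018, 0.0258]
tool_rot: [0.002, 0.032, 0.999, -0.0]
contact_force: [0.7, 1.4, 6.5]
gripper_width: 0.484
pos [ 0.6849 -0.0018  0.0258] yaw 86.3 tilt [ 0.004 -0.    -1.   ]
(0.561, -0.296, 0.22, 92) dx 0.104 dy -0.302 dz -0.195 wz -5.7
```

```bash
python3 -m pendant '[{"wx":0,"wy":0,"wz":0,"dx":0,"dy":0,"dz":-0.08,"hand":-1},{"wx":0,"wy":0,"wz":0,"dx":0,"dy":0,"dz":-0.19,"hand":-1},{"wx":0,"wy":0,"wz":0,"dx":0,"dy":0,"dz":-0.19,"hand":-1},{"wx":0,"wy":0,"wz":0,"dx":0,"dy":0,"dz":-0.19,"hand":-1},{"wx":0,"wy":0,"wz":0,"dx":0,"dy":0,"dz":-0.19,"hand":-1},{"wx":0,"wy":0,"wz":-5.7,"dx":0.104,"dy":-0.302,"dz":-0.19,"hand":-1},{"wx":0,"wy":0,"wz":-5.7,"dx":0.104,"dy":-0.302,"dz":-0.19,"hand":-1},{"wx":0,"wy":0,"wz":-5.7,"dx":0.104,"dy":-0.302,"dz":-0.19,"hand":-1},{"wx":0,"wy":0,"wz":-5.7,"dx":0.104,"dy":-0.302,"dz":-0.19,"hand":-1},{"wx":0,"wy":0,"wz":-5.7,"dx":0.104,"dy":-0.302,"dz":-0.19,"hand":-1},{"wx":0,"wy":0,"wz":-5.7,"dx":0.104,"dy":-0.302,"dz":-0.19,"hand":-1},{"wx":0,"wy":0,"wz":-5.7,"dx":0.104,"dy":-0.302,"dz":-0.19,"hand":-1},{"wx":0,"wy":0,"wz":-5.7,"dx":0.104,"dy":-0.302,"dz":-0.19,"hand":-1},{"wx":0,"wy":0,"wz":-5.7,"dx":0.104,"dy":-0.302,"dz":-0.19,"hand":-1},{"wx":0,"wy":0,"wz":-5.7,"dx":0.104,"dy":-0.302,"dz":-0.19,"hand":-1}]'
python3 - <<'E'
from h import *
im,X,c,P=look("w8")
go((.561,-.296,.032,92))
E
```

```text
time: 22.0
tool_pos: [0.5589, -0.2977, 0.2128]
tool_rot: [-0.0, -0.016, 1.0, 0.0]
contact_force: [-0.4, -0.2, -1.4]
gripper_width: 0.485
pos [ 0.5595 -0.2965  0.2128] yaw 91.9 tilt [-0.001  0.001 -1.   ]
(0.561, -0.296, 0.032, 92) dx -0.002 dy 0.000 dz 0.181 wz -0.1
```

View pics/w8.png

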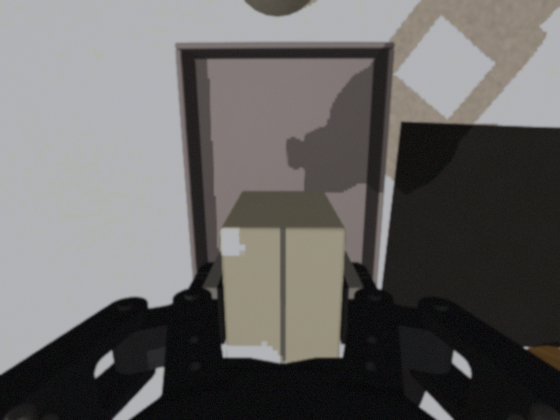

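```bash
python3 -m pendant '[{"wx":0,"wy":0,"wz":0,"dx":0,"dy":0,"dz":0.1,"hand":-1},{"wx":0,"wy":0,"wz":0,"dx":0,"dy":0,"dz":0.1,"hand":-1},{"wx":0,"wy":0,"wz":0,"dx":0,"dy":0,"dz":0.13,"hand":-1},{"wx":0,"wy":0,"wz":0,"dx":0,"dy":0,"dz":0.16,"hand":-1},{"wx":0,"wy":0,"wz":0,"dx":0,"dy":0,"dz":0.176,"hand":-1},{"wx":0,"wy":0,"wz":0,"dx":0,"dy":0,"dz":0.182,"hand":-1},{"wx":0,"wy":0,"wz":0,"dx":0,"dy":0,"dz":0.182,"hand":-1},{"wx":0,"wy":0,"wz":0,"dx":0,"dy":0,"dz":0.182,"hand":-1},{"wx":0,"wy":0,"wz":0,"dx":0,"dy":0,"dz":0.182,"hand":1},{"wx":0,"wy":0,"wz":0,"dx":0,"dy":0,"dz":0.182,"hand":1},{"wx":0,"wy":0,"wz":0,"dx":0,"dy":0,"dz":0.182,"hand":1},{"wx":0,"wy":0,"wz":0,"dx":0,"dy":0,"dz":0.182,"hand":1},{"wx":0,"wy":0,"wz":0,"dx":0,"dy":0,"dz":0.182,"hand":1},{"wx":0,"wy":0,"wz":0,"dx":0,"dy":0,"dz":0.15,"hand":1},{"wx":0,"wy":0,"wz":0,"dx":0,"dy":0,"dz":0,"hand":1},{"wx":0,"wy":0,"wz":0,"dx":0,"dy":0,"dz":0,"hand":1},{"wx":0,"wy":0,"wz":0,"dx":0,"dy":0,"dz":-0.08,"hand":1},{"wx":0,"wy":0,"wz":0,"dx":0,"dy":0,"dz":-0.08,"hand":1},{"wx":0,"wy":0,"wz":0,"dx":0,"dy":0,"dz":-0.08,"hand":1},{"wx":0,"wy":0,"wz":0,"dx":0,"dy":0,"dz":-0.08,"hand":1}]'
python3 - <<'E'
from h import *
go((.40,.26,.30,92.5),(.43,.26,.30,92.5))
E
```

```text
time: 23.72
tool_pos: [0.5613, -0.2974, 0.3007]
tool_rot: [0.004, -0.017, 1.0, -0.003]
contact_force: [-0.2, -0.5, 0.8]
gripper_width: 1.0
pos [ 0.5613 -0.2974  0.3007] yaw 92.0 tilt [ 0.007 -0.005 -1.   ]
(0.4, 0.26, 0.3, 92.5) dx 0.142 dy 0.563 dz -0.003 wz -0.5
(0.43, 0.26, 0.3, 92.5) dx 0.112 dy 0.562 dz -0.003 wz -0.5
```

```bash
python3 -m pendant '[{"wx":0,"wy":0,"wz":0,"dx":0.202,"dy":0.566,"dz":0,"hand":1},{"wx":0,"wy":0,"wz":0,"dx":0.202,"dy":0.566,"dz":0,"hand":1},{"wx":0,"wy":0,"wz":0,"dx":0.202,"dy":0.566,"dz":0,"hand":1},{"wx":0,"wy":0,"wz":0,"dx":0.202,"dy":0.566,"dz":0,"hand":1},{"wx":0,"wy":0,"wz":0,"dx":0.202,"dy":0.566,"dz":0,"hand":1},{"wx":0,"wy":0,"wz":0,"dx":0.202,"dy":0.566,"dz":0,"hand":1},{"wx":0,"wy":0,"wz":0,"dx":0.202,"dy":0.566,"dz":0,"hand":1},{"wx":0,"wy":0,"wz":0,"dx":0.202,"dy":0.566,"dz":0,"hand":1},{"wx":0,"wy":0,"wz":0,"dx":0.202,"dy":0.566,"dz":0,"hand":1},{"wx":0,"wy":0,"wz":0,"dx":0.202,"dy":0.566,"dz":0,"hand":1},{"wx":0,"wy":0,"wz":0,"dx":0.202,"dy":0.566,"dz":0,"hand":1},{"wx":0,"wy":0,"wz":0,"dx":0.202,"dy":0.566,"dz":0,"hand":1},{"wx":0,"wy":0,"wz":0,"dx":0.202,"dy":0.566,"dz":0,"hand":1},{"wx":0,"wy":0,"wz":0,"dx":0.202,"dy":0.566,"dz":0,"hand":1},{"wx":0,"wy":0,"wz":0,"dx":0.202,"dy":0.566,"dz":0,"hand":1},{"wx":0,"wy":0,"wz":0,"dx":0.202,"dy":0.566,"dz":0,"hand":1},{"wx":0,"wy":0,"wz":0,"dx":0.202,"dy":0.566,"dz":0,"hand":1},{"wx":0,"wy":0,"wz":0,"dx":0.202,"dy":0.566,"dz":0,"hand":1},{"wx":0,"wy":0,"wz":0,"dx":0.202,"dy":0.566,"dz":0,"hand":1}]'
cat >> h.py <<'E'
AX=np.array([.567,.270])-.205*np.array([np.cos(.0445),np.sin(.0445)])
def warp(im,c,P,z,ctr,r=.08,n=560):
    # orthophoto of plane z: up=+x, left=+y
    g=np.linspace(r,-r,n);x,y=np.meshgrid(g+ctr[0],g+ctr[1],indexing='ij')
    uv=proj(c,P,np.dstack([x,y,np.full_like(x,z)])).astype(np.float32).reshape(n,n,2)
    return cv2.remap(im,uv[...,0],uv[...,1],cv2.INTER_CUBIC)
E
python3 - <<'E'
from h import *
im,X,c,P=look("w9")
print(AX)
m=(X[...,2]>.088)&(X[...,2]<.105)&(np.hypot(X[...,0]-AX[0],X[...,1]-AX[1])<.045);p=X[m];r=cv2.minAreaRect((p[:,:2]*1000).astype(np.float32));print("bar",m.sum(),r)
m=(X[...,2]>.058)&(X[...,2]<.072)&(np.hypot(X[...,0]-AX[0],X[...,1]-AX[1])<.06);p=X[m];print("disc",cv2.minEnclosingCircle((p[:,:2]*1000).astype(np.float32)))
a=warp(im,c,P,.05,AX)[:,:,::-1];cv2.imwrite("pics/d9.png",a)
go((.36,.26,.1,90))
E
```

```text
time: 25.3
tool_pos: [0.3388, 0.2612, 0.2933]
tool_rot: [0.0, -0.017, 1.0, -0.0]
contact_force: [0.3, -0.4, 0.0]
gripper_width: 0.999
[0.36220294 0.26088051]
bar 1033 ((362.4600524902344, 260.743408203125), (69.67183685302734, 16.197938919067383), 29.07875633239746)
disc ((362.6482238769531, 260.71038818359375), 46.08757019042969)
pos [0.3389 0.2611 0.2933] yaw 91.9 tilt [ 0. -0. -1.]
(0.36, 0.26, 0.1, 90) dx -0.021 dy -0.002 dz 0.193 wz 1.9
```

View pics/w9.png

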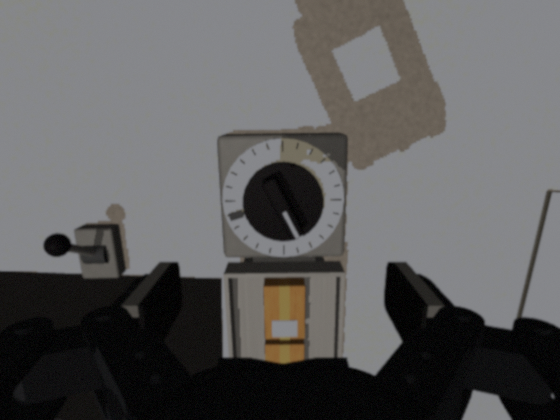

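View pics/d9.png

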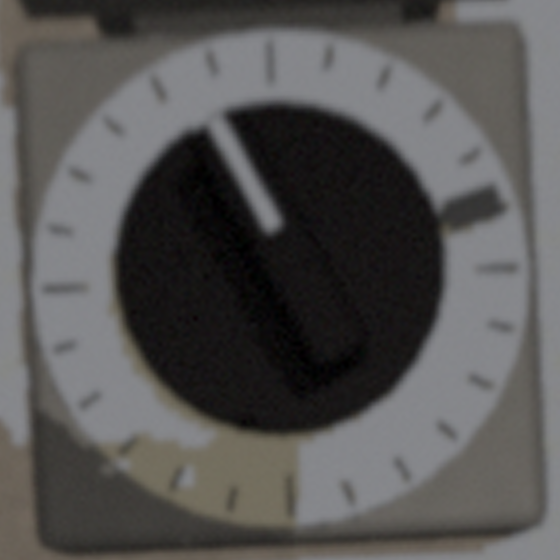

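```bash
python3 -m pendant '[{"wx":0,"wy":0,"wz":-27.2,"dx":-0.0235,"dy":-0.001,"dz":0.0,"hand":0},{"wx":0,"wy":0,"wz":-27.2,"dx":-0.0235,"dy":-0.001,"dz":0.0,"hand":0},{"wx":0,"wy":0,"wz":-27.2,"dx":-0.0235,"dy":-0.001,"dz":0.0,"hand":0},{"wx":0,"wy":0,"wz":-27.2,"dx":-0.0235,"dy":-0.001,"dz":0.0,"hand":0},{"wx":0,"wy":0,"wz":-27.2,"dx":-0.0235,"dy":-0.001,"dz":0.1,"hand":0},{"wx":0,"wy":0,"wz":-27.2,"dx":-0.0235,"dy":-0.001,"dz":0.1,"hand":0},{"wx":0,"wy":0,"wz":-27.2,"dx":-0.0235,"dy":-0.001,"dz":0.13,"hand":0},{"wx":0,"wy":0,"wz":-27.2,"dx":-0.0235,"dy":-0.001,"dz":0.16,"hand":0},{"wx":0,"wy":0,"wz":-27.2,"dx":-0.0235,"dy":-0.001,"dz":0.19,"hand":0},{"wx":0,"wy":0,"wz":-27.2,"dx":-0.0235,"dy":-0.001,"dz":0.21,"hand":0},{"wx":0,"wy":0,"wz":-27.2,"dx":-0.0235,"dy":-0.001,"dz":0.217,"hand":0},{"wx":0,"wy":0,"wz":-27.2,"dx":-0.0235,"dy":-0.001,"dz":0.217,"hand":0},{"wx":0,"wy":0,"wz":-27.2,"dx":-0.0235,"dy":-0.001,"dz":0.217,"hand":0},{"wx":0,"wy":0,"wz":-27.2,"dx":-0.0235,"dy":-0.001,"dz":0.217,"hand":0}]'
cat >> h.py <<'E'
def hand(im,c,P,AX=(.3625,.2607),z=.052):
    """dark-hand world angle from ring 51..62 mm"""
    th=np.radians(np.arange(0,360,.25));rr=np.arange(.052,.062,.0005)
    t,r=np.meshgrid(th,rr,indexing='ij');Y=np.dstack([AX[0]+r*np.cos(t),AX[1]+r*np.sin(t),np.full_like(r,z)])
    uv=proj(c,P,Y).astype(np.float32).reshape(*t.shape,2)
    g=cv2.remap(cv2.cvtColor(im,cv2.COLOR_RGB2GRAY),uv[...,0],uv[...,1],cv2.INTER_LINEAR).astype(float).mean(1)
    return np.degrees(th),g
E
python3 - <<'E'
from h import *
f=np.load("w9.npz");th,g=hand(f['im'],cams.calibration("wrist"),f['P'])
k=(th>270)&(th<310);lo=g[k].min();print(lo,np.median(g))
w=np.clip(np.median(g[k])*.9-g[k],0,None);w[g[k]>lo+.5*(np.median(g[k])-lo)]=0;print("hand",(w*th[k]).sum()/w.sum()-360, th[k][w>0].min()-360,th[k][w>0].max()-360)
go((.3625,.2607,.071,119.1))
E
```

```text
time: 26.52
tool_pos: [0.3635, 0.2624, 0.0785]
tool_rot: [0.002, -0.252, 0.968, 0.0]
contact_force: [0.3, 0.5, 0.7]
gripper_width: 0.497
53.666666666666664 133.95238095238096
hand -70.33503568435953 -74.75 -66.0
pos [0.3635 0.2624 0.0785] yaw 119.2 tilt [ 0.003  0.002 -1.   ]
(0.3625, 0.2607, 0.071, 119.1) dx 0.002 dy -0.001 dz 0.007 wz 0.1
```

```bash
python3 -m pendant '[{"wx":0,"wy":0,"wz":0,"dx":0.001,"dy":-0.001,"dz":0.006,"hand":0},{"wx":0,"wy":0,"wz":0,"dx":0.001,"dy":-0.001,"dz":0.006,"hand":0},{"wx":0,"wy":0,"wz":0,"dx":0.001,"dy":-0.001,"dz":0.006,"hand":0},{"wx":0,"wy":0,"wz":0,"dx":0.001,"dy":-0.001,"dz":0.006,"hand":-1},{"wx":0,"wy":0,"wz":0,"dx":0.001,"dy":-0.001,"dz":0.006,"hand":-1},{"wx":0,"wy":0,"wz":0,"dx":0.001,"dy":-0.001,"dz":0.006,"hand":-1},{"wx":0,"wy":0,"wz":0,"dx":0.001,"dy":-0.001,"dz":0.006,"hand":-1},{"wx":0,"wy":0,"wz":0,"dx":0.001,"dy":-0.001,"dz":0.006,"hand":-1}]'
```

```text
time: 27.18
tool_pos: [0.3614, 0.2611, 0.0708]
tool_rot: [-0.0, -0.252, 0.968, 0.001]
contact_force: [-4.3, 2.4, 4.1]
gripper_width: 0.173
```

```bash
python3 -m pendant '[{"wx":0,"wy":0,"wz":6,"dx":0,"dy":0,"dz":0,"hand":-1},{"wx":0,"wy":0,"wz":12,"dx":0,"dy":0,"dz":0,"hand":-1},{"wx":0,"wy":0,"wz":18,"dx":0,"dy":0,"dz":0,"hand":-1},{"wx":0,"wy":0,"wz":24,"dx":0,"dy":0,"dz":0,"hand":-1},{"wx":0,"wy":0,"wz":30,"dx":0,"dy":0,"dz":0,"hand":-1},{"wx":0,"wy":0,"wz":36,"dx":0,"dy":0,"dz":0,"hand":-1},{"wx":0,"wy":0,"wz":42,"dx":0,"dy":0,"dz":0,"hand":-1},{"wx":0,"wy":0,"wz":48,"dx":0,"dy":0,"dz":0,"hand":-1},{"wx":0,"wy":0,"wz":54,"dx":0,"dy":0,"dz":0,"hand":-1},{"wx":0,"wy":0,"wz":60,"dx":0,"dy":0,"dz":0,"hand":-1},{"wx":0,"wy":0,"wz":66,"dx":0,"dy":0,"dz":0,"hand":-1},{"wx":0,"wy":0,"wz":72,"dx":0,"dy":0,"dz":0,"hand":-1},{"wx":0,"wy":0,"wz":78,"dx":0,"dy":0,"dz":0,"hand":-1},{"wx":0,"wy":0,"wz":84,"dx":0,"dy":0,"dz":0,"hand":-1},{"wx":0,"wy":0,"wz":90,"dx":0,"dy":0,"dz":0,"hand":-1},{"wx":0,"wy":0,"wz":95,"dx":0,"dy":0,"dz":0,"hand":-1},{"wx":0,"wy":0,"wz":99,"dx":0,"dy":0,"dz":0,"hand":-1},{"wx":0,"wy":0,"wz":99,"dx":0,"dy":0,"dz":0,"hand":-1},{"wx":0,"wy":0,"wz":99,"dx":0,"dy":0,"dz":0,"hand":-1}]'
```

```text
time: 28.77
tool_pos: [0.3624, 0.2641, 0.0709]
tool_rot: [-0.001, 0.572, 0.82, 0.005]
contact_force: [2.8, 16.2, -4.5]
gripper_width: 0.177
```

```bash
python3 -m pendant '[{"wx":0,"wy":0,"wz":0,"dx":0,"dy":0,"dz":0,"hand":0},{"wx":0,"wy":0,"wz":0,"dx":0,"dy":0,"dz":0,"hand":0},{"wx":0,"wy":0,"wz":0,"dx":0,"dy":0,"dz":0,"hand":0},{"wx":0,"wy":0,"wz":0,"dx":0,"dy":0,"dz":-0.04,"hand":0},{"wx":0,"wy":0,"wz":0,"dx":0,"dy":0,"dz":-0.08,"hand":0},{"wx":0,"wy":0,"wz":-72,"dx":0.005,"dy":-0.02,"dz":-0.22,"hand":0},{"wx":0,"wy":0,"wz":-72,"dx":0.005,"dy":-0.02,"dz":-0.22,"hand":0},{"wx":0,"wy":0,"wz":-72,"dx":0.005,"dy":-0.02,"dz":-0.22,"hand":0},{"wx":0,"wy":0,"wz":-72,"dx":0.005,"dy":-0.02,"dz":-0.22,"hand":0},{"wx":0,"wy":0,"wz":-72,"dx":0.005,"dy":-0.02,"dz":-0.22,"hand":0},{"wx":0,"wy":0,"wz":-72,"dx":0.005,"dy":-0.02,"dz":-0.22,"hand":0},{"wx":0,"wy":0,"wz":-72,"dx":0.005,"dy":-0.02,"dz":-0.22,"hand":0},{"wx":0,"wy":0,"wz":-72,"dx":0.005,"dy":-0.02,"dz":-0.22,"hand":0},{"wx":0,"wy":0,"wz":-72,"dx":0.005,"dy":-0.02,"dz":-0.22,"hand":0},{"wx":0,"wy":0,"wz":-72,"dx":0.005,"dy":-0.02,"dz":-0.22,"hand":0},{"wx":0,"wy":0,"wz":-72,"dx":0.005,"dy":-0.02,"dz":-0.22,"hand":0},{"wx":0,"wy":0,"wz":-72,"dx":0.005,"dy":-0.02,"dz":-0.22,"hand":0},{"wx":0,"wy":0,"wz":-72,"dx":0.005,"dy":-0.02,"dz":-0.22,"hand":0},{"wx":0,"wy":0,"wz":-72,"dx":0.005,"dy":-0.02,"dz":-0.22,"hand":0}]'
cat > dial.py <<'E'
from h import *
import sys
n=sys.argv[1];im,X,c,P=look(n)
A=(.3625,.2607)
m=(X[...,2]>.088)&(X[...,2]<.105)&(np.hypot(X[...,0]-A[0],X[...,1]-A[1])<.045);p=X[m]
r=cv2.minAreaRect((p[:,:2]*1000).astype(np.float32));q=p[:,:2]-p[:,:2].mean(0);w,v=np.linalg.eigh(q.T@q)
print("bar",r,"pca",np.degrees(np.arctan(v[1,1]/v[0,1])))
m=(X[...,2]>.058)&(X[...,2]<.072)&(np.hypot(X[...,0]-A[0],X[...,1]-A[1])<.06);p=X[m];print("disc",cv2.minEnclosingCircle((p[:,:2]*1000).astype(np.float32)))
for z in(.050,.053,.056):
    th,g=hand(im,c,P,AX=A,z=z);k=(th>265)&(th<315);md=np.median(g);lo=g[k].min();d=th[k][g[k]<(lo+md)/2]-360;print("hand z",z,d.min(),d.max(),d.mean(),lo)
cv2.imwrite(f"pics/{n}d.png",warp(im,c,P,.053,A)[:,:,::-1])
go((.43,.1,.2,90))
E
python3 dial.py w10
```

```text
time: 30.35
tool_pos: [0.341, 0.2583, 0.2902]
tool_rot: [-0.0, -0.018, 1.0, -0.0]
contact_force: [-0.6, -0.3, 0.2]
gripper_width: 0.498
bar ((362.45550537109375, 260.7591247558594), (16.423051834106445, 69.92816925048828), 20.5972957611084) pca -69.90121497551239
disc ((363.6981201171875, 258.3357849121094), 48.47496795654297)
hand z 0.05 -74.25 -65.5 -69.875 57.095238095238095
hand z 0.053 -75.0 -66.0 -70.5 57.19047619047619
hand z 0.056 -75.5 -66.74999999999994 -71.125 57.23809523809524
pos [0.3409 0.2583 0.2902] yaw 92.1 tilt [-0. -0. -1.]
(0.43, 0.1, 0.2, 90) dx -0.083 dy -0.161 dz 0.090 wz 2.1
```

View pics/w10d.png

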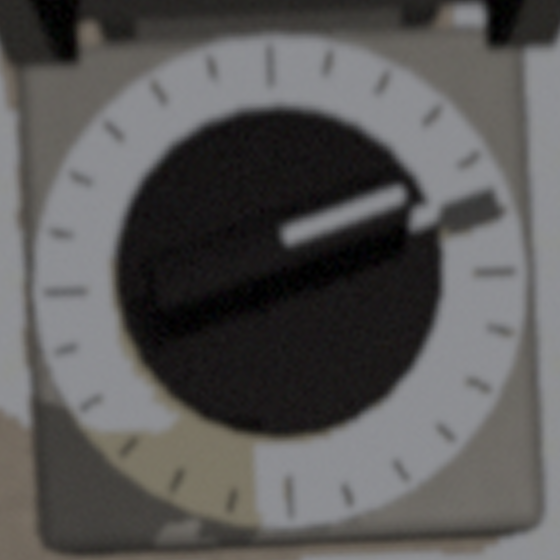

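```bash
python3 - <<'E'
from h import *
f=np.load("w2.npz");X=f['X']
b=X[(X[...,2]>.09)&(X[...,2]<.12)&(abs(X[...,0]-.41)<.05)&(abs(X[...,1]-.015)<.05)];print("ball",len(b),np.median(b,0),b.min(0),b.max(0))
b=X[(X[...,2]>.017)&(X[...,2]<.029)&(abs(X[...,0]-.45)<.06)&(abs(X[...,1]-.015)<.06)];print("base",len(b),cv2.minAreaRect((b[:,:2]*1000).astype(np.float32)))
go((.376,.016,.22,90))
E
```

```text
ball 706 [0.41291947 0.01700287 0.10259902] [0.39792236 0.00494427 0.09017188] [0.42376312 0.03018483 0.10801982]
base 2000 ((448.5368957519531, 19.509607315063477), (70.55242156982422, 50.22426223754883), 3.1674294471740723)
pos [0.3409 0.2583 0.2902] yaw 92.1 tilt [-0. -0. -1.]
(0.376, 0.016, 0.22, 90) dx -0.026 dy -0.243 dz 0.070 wz 2.1
```

```bash
python3 -m pendant '[{"wx":0,"wy":0,"wz":-1,"dx":-0.022,"dy":-0.244,"dz":0.07,"hand":-1},{"wx":0,"wy":0,"wz":-1,"dx":-0.022,"dy":-0.244,"dz":0.07,"hand":-1},{"wx":0,"wy":0,"wz":-1,"dx":-0.022,"dy":-0.244,"dz":0.07,"hand":-1},{"wx":0,"wy":0,"wz":-1,"dx":-0.022,"dy":-0.244,"dz":0.07,"hand":-1},{"wx":0,"wy":0,"wz":-1,"dx":-0.022,"dy":-0.244,"dz":0.07,"hand":-1},{"wx":0,"wy":0,"wz":-1,"dx":-0.022,"dy":-0.244,"dz":0.07,"hand":-1},{"wx":0,"wy":0,"wz":-1,"dx":-0.022,"dy":-0.244,"dz":0.07,"hand":-1},{"wx":0,"wy":0,"wz":-1,"dx":-0.022,"dy":-0.244,"dz":0.07,"hand":-1},{"wx":0,"wy":0,"wz":-1,"dx":-0.022,"dy":-0.244,"dz":0.07,"hand":-1},{"wx":0,"wy":0,"wz":-1,"dx":-0.022,"dy":-0.244,"dz":0.07,"hand":-1}]'
python3 - <<'E'
from h import *
go((.372,.0155,.08,93.2),(.463,.0203,.08,93.2))
E
```

```text
time: 31.23
tool_pos: [0.3726, 0.0165, 0.221]
tool_rot: [0.0, -0.029, 1.0, 0.0]
contact_force: [-1.1, -0.4, -0.0]
gripper_width: 0.002
pos [0.3726 0.0165 0.221 ] yaw 93.3 tilt [ 0.001  0.    -1.   ]
(0.372, 0.0155, 0.08, 93.2) dx 0.001 dy -0.001 dz 0.141 wz 0.1
(0.463, 0.0203, 0.08, 93.2) dx -0.090 dy -0.001 dz 0.141 wz 0.1
```

```bash
python3 -m pendant '[{"wx":0,"wy":0,"wz":0,"dx":0.001,"dy":0,"dz":0.04,"hand":-1},{"wx":0,"wy":0,"wz":0,"dx":0.001,"dy":0,"dz":0.08,"hand":-1},{"wx":0,"wy":0,"wz":0,"dx":0.001,"dy":0,"dz":0.11,"hand":-1},{"wx":0,"wy":0,"wz":0,"dx":0.001,"dy":0,"dz":0.135,"hand":-1},{"wx":0,"wy":0,"wz":0,"dx":0.001,"dy":0,"dz":0.141,"hand":-1},{"wx":0,"wy":0,"wz":0,"dx":0.001,"dy":0,"dz":0.141,"hand":-1},{"wx":0,"wy":0,"wz":0,"dx":-0.01,"dy":0,"dz":0.141,"hand":-1},{"wx":0,"wy":0,"wz":0,"dx":-0.02,"dy":0,"dz":0.141,"hand":-1},{"wx":0,"wy":0,"wz":0,"dx":-0.03,"dy":0,"dz":0.141,"hand":-1},{"wx":0,"wy":0,"wz":0,"dx":-0.04,"dy":0,"dz":0.141,"hand":-1},{"wx":0,"wy":0,"wz":0,"dx":-0.05,"dy":0,"dz":0.141,"hand":-1},{"wx":0,"wy":0,"wz":0,"dx":-0.06,"dy":0,"dz":0.141,"hand":-1},{"wx":0,"wy":0,"wz":0,"dx":-0.07,"dy":0,"dz":0.141,"hand":-1},{"wx":0,"wy":0,"wz":0,"dx":-0.08,"dy":0,"dz":0.141,"hand":-1},{"wx":0,"wy":0,"wz":0,"dx":-0.085,"dy":0,"dz":0.141,"hand":-1},{"wx":0,"wy":0,"wz":0,"dx":-0.088,"dy":0,"dz":0.141,"hand":-1},{"wx":0,"wy":0,"wz":0,"dx":-0.088,"dy":0,"dz":0.141,"hand":-1},{"wx":0,"wy":0,"wz":0,"dx":-0.088,"dy":0,"dz":0.141,"hand":-1}]'
```

```text
time: 32.73
tool_pos: [0.4608, 0.0206, 0.0803]
tool_rot: [0.001, -0.028, 1.0, -0.0]
contact_force: [-0.8, -0.5, -0.0]
gripper_width: -0.002
```

```bash
for i in 1 2; do python3 -m pendant '[{"wx":0,"wy":0,"wz":0,"dx":-0.003,"dy":0,"dz":0,"hand":-1},{"wx":0,"wy":0,"wz":0,"dx":-0.003,"dy":0,"dz":0,"hand":-1},{"wx":0,"wy":0,"wz":0,"dx":-0.003,"dy":0,"dz":0,"hand":-1}]' | egrep 'pos|force'; done
python3 - <<'E'
from h import *
for n in("scene","side"):
    im,d,c,P=grab(n);print(n,[(np.round(e["position"],3).tolist(),round(e["score"],2)) for e in finder.look_for(n,"call_tip")][:2])
    cv2.imwrite(f"pics/{n}L.png",cv2.resize(im[80:290,80:360,::-1],None,fx=2.5,fy=2.5))
E
```

```text
tool_pos: [0.4632, 0.0205, 0.0794]
contact_force: [-0.3, -0.1, -0.6]
tool_pos: [0.4644, 0.0206, 0.0789]
contact_force: [-7.3, -0.9, 4.3]
scene [([0.492, 0.02, 0.094], 0.59)]
side []
```

```bash
python3 -m pendant '[{"wx":0,"wy":0,"wz":0,"dx":-0.002,"dy":0,"dz":0,"hand":-1},{"wx":0,"wy":0,"wz":0,"dx":-0.002,"dy":0,"dz":0,"hand":-1},{"wx":0,"wy":0,"wz":0,"dx":0.03,"dy":0,"dz":0,"hand":-1},{"wx":0,"wy":0,"wz":0,"dx":0.06,"dy":0,"dz":0,"hand":-1},{"wx":0,"wy":0,"wz":0,"dx":0.08,"dy":0,"dz":-0.03,"hand":-1},{"wx":0,"wy":0,"wz":0,"dx":0.08,"dy":0,"dz":-0.15,"hand":-1},{"wx":0,"wy":0,"wz":0,"dx":0.08,"dy":0,"dz":-0.22,"hand":-1},{"wx":0,"wy":0,"wz":0,"dx":0.08,"dy":0,"dz":-0.22,"hand":-1},{"wx":0,"wy":0,"wz":0,"dx":0.08,"dy":0,"dz":-0.22,"hand":-1},{"wx":0,"wy":0,"wz":0,"dx":0.08,"dy":0,"dz":-0.22,"hand":-1},{"wx":0,"wy":0,"wz":0,"dx":0.08,"dy":0,"dz":-0.22,"hand":-1}]'
python3 - <<'E'
from h import *
ims=[]
im,X,c,P=look("w11")
b=X[(X[...,2]>.097)&(X[...,2]<.12)&(abs(X[...,0]-.48)<.05)&(abs(X[...,1]-.015)<.05)];print("ball top",len(b),np.median(b,0))
for n in("scene","side"):
    i,d,c,P=grab(n);ims.append(i)
    print(n,[(t,[(np.round(e["position"],3).tolist(),round(e["score"],2)) for e in finder.look_for(n,t)][:3]) for t in("call_tip","kraft1","white1","tape","scanner","labels")])
o=np.vstack([cv2.resize(ims[0][90:340,110:410],(600,500))[:300],cv2.resize(ims[1][110:310,20:420],(600,300))])
cv2.imwrite("pics/fin.png",o[:,:,::-1])
go((.34,.26,.29,92))
E
```

```text
time: 34.35
tool_pos: [0.3888, 0.0158, 0.3069]
tool_rot: [0.006, -0.028, 1.0, -0.001]
contact_force: [0.2, 0.0, 0.4]
gripper_width: 0.002
ball top 0 [nan nan nan]
scene [('call_tip', []), ('kraft1', [([0.648, 0.256, 0.082], 0.93), ([0.495, 0.248, 0.087], 0.88), ([0.572, 0.256, 0.083], 0.77)]), ('white1', [([0.586, -0.35, 0.054], 0.77), ([0.802, -0.169, 0.027], 0.32)]), ('tape', [([0.806, 0.025, 0.03], 0.56)]), ('scanner', [([0.802, -0.168, 0.031], 0.98)]), ('labels', [([0.378, -0.315, 0.056], 0.85)])]
side [('call_tip', [([0.474, 0.016, 0.092], 0.68)]), ('kraft1', [([0.488, 0.253, 0.083], 0.88), ([0.565, 0.251, 0.082], 0.86), ([0.638, 0.259, 0.086], 0.63)]), ('white1', [([0.555, -0.354, 0.062], 0.79)]), ('tape', [([0.794, 0.028, 0.037], 0.75)]), ('scanner', [([0.787, -0.166, 0.028], 0.74)]), ('labels', [([0.356, -0.323, 0.056], 0.81), ([0.356, 0.246, 0.068], 0.72)])]
pos [0.3863 0.0162 0.2992] yaw 93.2 tilt [-0.  0. -1.]
(0.34, 0.26, 0.29, 92) dx 0.033 dy 0.246 dz 0.009 wz 1.2
  return _methods._mean(a, axis=axis, dtype=dtype,
  ret = um.true_divide(
```

View pics/fin.png

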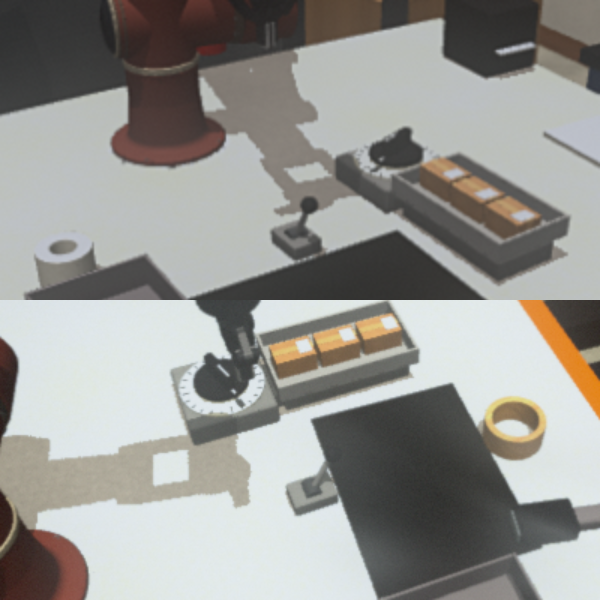

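```bash
python3 - <<'E'
from h import *
for n in("scene","side"):
    im,d,c,P=grab(n);X=cloud(im,d,c,P)
    m=(X[...,2]>.058)&(X[...,2]<.15)&(X[...,0]>.46)&(X[...,0]<.72)&(X[...,1]>-.45)&(X[...,1]<-.18);p=X[m];print(n,len(p),np.median(p,0),p.min(0),p.max(0),cv2.minAreaRect((p[:,:2]*1000).astype(np.float32)))
    uv=proj(c,P,[[.561,-.296,.03]])[0].astype(int);print(uv)
    if n=="side":
        y,x=max(uv[1]-90,0),max(uv[0]-110,0);cv2.imwrite("pics/tote.png",cv2.resize(im[y:y+180,x:x+220,::-1],None,fx=3,fy=3))
E
```

```text
scene 341 [ 0.56907885 -0.35443628  0.06670714] [ 0.46387987 -0.38575428  0.05800417] [ 0.69453515 -0.20429813  0.08331204] ((580.1206665039062, -295.2288818359375), (225.54290771484375, 178.85635375976562), 2.3537609577178955)
[171 257]
side 749 [ 0.55554841 -0.35650592  0.06833439] [ 0.47907994 -0.38870897  0.05801109] [ 0.68874218 -0.20514531  0.0825253 ] ((582.721923828125, -296.6458740234375), (212.00753784179688, 178.66709899902344), 1.4919054508209229)
[323 340]
```

View pics/tote.png

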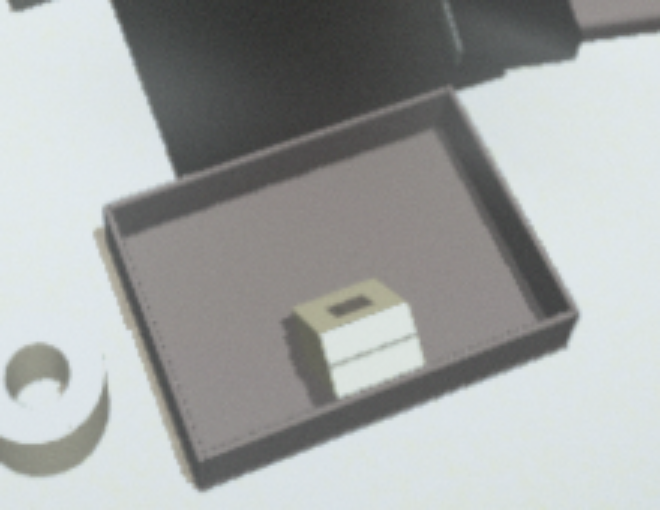

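```bash
python3 - <<'E'
from h import *
A=[]
for n in("scene","side"):
    im,d,c,P=grab(n);X=cloud(im,d,c,P)
    m=(X[...,2]>.012)&(X[...,0]>.52)&(X[...,0]<.61)&(X[...,1]>-.40)&(X[...,1]<-.27)
    hsv=cv2.cvtColor(im,cv2.COLOR_RGB2HSV);
    p=X[m];v=hsv[...,2][m];p=p[v>130];A.append(p)
    print(n,len(p))
    for y in np.arange(-.40,-.27,.008):
        q=p[abs(p[:,1]-y)<.004]
        if len(q)>3: print("y %.3f n %d z %.3f..%.3f x %.3f..%.3f"%(y,len(q),*np.percentile(q[:,2],[2,98]),*np.percentile(q[:,0],[2,98])))
E
```

```text
scene 332
y -0.376 n 53 z 0.052..0.060 x 0.531..0.588
y -0.368 n 59 z 0.056..0.067 x 0.532..0.587
y -0.360 n 61 z 0.065..0.076 x 0.529..0.589
y -0.352 n 55 z 0.073..0.081 x 0.529..0.587
y -0.344 n 28 z 0.070..0.079 x 0.530..0.585
y -0.336 n 18 z 0.060..0.070 x 0.528..0.587
y -0.328 n 12 z 0.052..0.060 x 0.529..0.586
y -0.320 n 22 z 0.043..0.054 x 0.531..0.586
y -0.312 n 21 z 0.034..0.044 x 0.532..0.584
side 1122
y -0.384 n 104 z 0.051..0.057 x 0.523..0.606
y -0.376 n 179 z 0.050..0.061 x 0.529..0.601
y -0.368 n 185 z 0.055..0.068 x 0.529..0.586
y -0.360 n 180 z 0.064..0.076 x 0.528..0.586
y -0.352 n 168 z 0.069..0.081 x 0.527..0.586
y -0.344 n 80 z 0.069..0.078 x 0.528..0.586
y -0.336 n 51 z 0.059..0.070 x 0.528..0.585
y -0.328 n 48 z 0.048..0.060 x 0.527..0.584
y -0.320 n 68 z 0.041..0.050 x 0.528..0.585
y -0.312 n 58 z 0.032..0.044 x 0.526..0.583
```

```bash
python3 -c "
from plant import job,sensors
print(job.job_done(),sensors.state()['time'])"
```

```text
the job is handed in; nothing more can be done
the job is handed in; nothing more can be done
```

I did the job in the order asked and handed it in at about 35 s on the robot's clock. One result is not tidy: the white carton is in the tote, but leaning.

- **Cartons:** Four were there, three kraft and one white. All three kraft cartons are in the weigh pan, lying in a row.
- **White carton:** I set it down in the tote, but the last pictures showed it about 5 cm from there, tipped at roughly 45° against the tote's outer wall. It may have been the announced knock, but I did not check it between the release and the end, so I can't rule out that it tipped when I let go. It is still wholly inside the walls. I left it, because touching it after the call would have broken the order.
- **Tare:** After I let go of the bezel, the mark's bar read -69.5 to -69.9° and the hand about -69.9 to -71.1°, depending on the height assumed for the hand. They agree to roughly 1°. I did not measure this again after pushing the lever.
- **Call lever:** I pushed it until the force rose to about 7 N. The ball was then seen at x of about 0.47 to 0.49 m, where 0.487 m was expected for fully over. One wrist-camera check of the ball found no points.
- **Tape, scanner and labels:** All three were found where they started, within a few millimetres.

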